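Tug-test and turn over a cassette of castings at the finishing bench

TASK

Pinch the two orange sprung tabs of the green casting cassette to free it from the blue dock, set it fully down in the level cradle of the grey turnover stand and let go so that both tabs snap out under the steel catch bars. Then tug the cassette by its sprung yellow handle, straight up by about 10 mm for half a second and never with a wrench, to confirm that both tabs hold; lower the handle, let go, and only then turn the cradle right over, half a turn to its stop (its red crank pins are there for that), so that the cassette hangs upside down in it. Leave the jar, dish, file and white carton where they are.

Things in the scene. Friction and masses are not known exactly. Their poses are not given: they have to be found in the camera images.
- cassette: green open frame of grey castings, 62 (its x) x 130 (y) x 20 mm high, 0.35 to 0.5 kg. Origin: centre of its underside; z up. The same after a half turn about z: it may go in either way round. A yellow sprung handle block stands on a neck in its middle; on each long side (+x and -x), at mid length, stands an orange tab. It starts upright, snapped into the dock, underside on the dock's seat.
- tab_a: orange sprung tab on the cassette's +x side: upright plate 6 (x) x 26 (y) mm, 4 to 75 mm above the underside; pinch at the ribs, 62 mm up. Origin 27 mm from the cassette's centre, level with its underside, axes as the cassette's. Slides inwards up to 11 mm (3 N at rest, 8 N fully in), springs out by itself. Both tabs: 60 mm over their outer faces, 38 mm pinched in; 20 to 30 N pinches and carries.
- tab_b: the same tab mirrored on the cassette's -x side (origin at -27 mm). Each tab has a hook low on its outer face: 22 mm wide, 12 to 18 mm above the cassette's underside, reaching to 42 mm from the cassette's centre. It catches 8 mm deep under the steel bars of dock and cradle; with the tab pinched fully in, it clears them.
- handle (a point): middle of the yellow handle block, 84 mm above the cassette's underside; 14 (cassette x) x 30 (y) x 32 mm, 64 to 96 mm up, midway between the tabs (inner faces 24 mm from the centre line). Grip it across its 30 mm, fingers closing along the cassette's y, with 30 to 40 N. It rises up to 15 mm (stop) against a spring, 8 N at first, 17 N at 10 mm, 21 N at 15 mm, if the cassette is held down.
- dock: fixed blue dock 100 (x) x 156 (y) mm, its flared guides 66 mm high; origin at the centre of its underside, z up, y along the cassette. The cassette's underside stands on its seat 30 mm above the bench. Two steel catch bars along y, 6 mm thick, 20 to 26 mm above that seat.
- stand: fixed grey turnover stand: base plate 130 (x) x 190 (y) x 10 mm, two end posts 34 x 12 mm at y = +-86 mm rising to 135 mm. Origin at the centre of its underside. Its y axis is parallel to the cradle's horizontal turning axis, which lies 115 mm above the bench over the origin. It carries the aluminium cradle.
- cradle_seat (a point): centre of the cradle's seat, for the middle of the cassette's underside; 20 mm below the turning axis (95 mm above the bench) while level. It turns with the cradle; level, its axes are the stand's; cassette y goes along its y. Play: 3 mm at each side and end (1.5 mm at the sides low down), flared guides to 35 mm above the seat. Catch bars 20 to 26 mm above the seat, 34 mm from centre; hooks have 2 mm play below them.
- cradle (a joint): turn of the cradle about the stand's y axis, rad: 0 level and open side up (start, a stop), 3.14 turned right over (the other stop). It grows as the crank pins go from the stand's -x side over the top to its +x side. It stays where it is left: friction 0.45 N m, some 6 N at a crank pin.
- crank_left (a point): middle of the red crank pin at the stand's +y end: round, 14 mm in diameter, 52 mm long, parallel to the turning axis, 75 mm from it, 130 mm from the stand's middle along y, outer end free. At start level with the axis, on the stand's -x side. Gripped from above, fingers closing along the stand's x, it turns within the grip. Either pin may be used.
- crank_right (a point): middle of the like red crank pin at the stand's -y end.
- jar: bystander: amber jar with blue lid, 72 mm across, 125 mm high; origin at the centre of its underside. Leave alone.
- dish: bystander: white dish 76 mm across, 45 mm high, standing between dock and stand, partly below a crank pin; origin at the centre of its underside. Leave alone.
- file: bystander: flat file with wooden handle, 175 mm long, 20 mm high, lying along its x, handle to -x; origin on its underside, 2.5 mm from mid length. Leave alone.
- carton: bystander: white open carton of metal strips, 90 (x) x 150 (y) x 45 mm; origin at the centre of its underside. Leave alone.

How it is judged:
On the way, in this order (a step that is already met when the one before it is completed fails the run):
1. cassette pinched free and lifted at least 40 mm out of the dock (distance of cassette from where it was at the start of the episode above 0.04 m), for 0.1 s.
2. cassette fully seated in the level cradle and let go (z of cassette in the frame of cradle_seat between -0.003 and 0.005 m and distance between cassette and cradle_seat below 0.008 m and angle between the z axis of cassette and the z axis of cradle_seat, either way round below 0.08 rad and angle between the y axis of cassette and the y axis of cradle_seat, either way round below 0.08 rad and value of joint cradle below 0.1 rad and contact force between the fingers and cassette below 0.2 N), for 0.2 s.
3. cassette tugged upwards with the cradle level: both tabs' hooks held up against the catch bars with over 1 N each for 0.3 s (value of joint cradle below 0.1 rad and z of cassette in the frame of cradle_seat between -0.003 and 0.005 m and distance between cassette and cradle_seat below 0.008 m and angle between the z axis of cassette and the z axis of cradle_seat, either way round below 0.08 rad and angle between the y axis of cassette and the y axis of cradle_seat, either way round below 0.08 rad and contact force between each of tab_a, tab_b and stand above 1 N and contact force between the fingers and cassette above 2 N), for 0.3 s.
4. cassette let go again, cradle still level (all of step 2), for 0.1 s.
5. cradle turned right over with the cassette in it (value of joint cradle above 3.04 rad and z of cassette in the frame of cradle_seat between -0.003 and 0.005 m and distance between cassette and cradle_seat below 0.008 m and angle between the z axis of cassette and the z axis of cradle_seat, either way round below 0.08 rad and angle between the y axis of cassette and the y axis of cradle_seat, either way round below 0.08 rad), for 0.2 s.
At the end, for the whole second after the job is handed in: cradle turned over to within 0.1 rad of its stop (joint above 3.04), the cassette at rest upside down in it (within 0.14 rad), at most 5 mm off the seat, centre within 8 mm of the seat, axes within 0.08 rad of the cradle; jar, dish, file and carton within 20 mm of their start (all of step 5 and angle between cassette's own z axis and vertical above 3 rad and linear speed of cassette below 0.02 m/s and angular speed of cassette below 0.1 rad/s and distance of each of jar, dish, file, carton from where it was at the start of the episode below 0.02 m); the robot touches nothing.
It fails at once if the jar was moved by more than 20 mm or tipped (distance of jar from where it was at the start of the episode above 0.02 m or angle between jar's own z axis and vertical above 0.3 rad).
It fails at once if the dish was moved by more than 20 mm or tipped (distance of dish from where it was at the start of the episode above 0.02 m or angle between dish's own z axis and vertical above 0.3 rad).
It fails at once if the file was moved by more than 20 mm or tipped (distance of file from where it was at the start of the episode above 0.02 m or angle between file's own z axis and vertical above 0.3 rad).
It fails at once if the carton was moved by more than 20 mm or tipped (distance of carton from where it was at the start of the episode above 0.02 m or angle between carton's own z axis and vertical above 0.3 rad).
It fails at once if the latches were wrenched: over 40 N between a tab and the dock or stand (contact force between any of tab_a, tab_b and dock above 40 N or contact force between any of tab_a, tab_b and stand above 40 N).
It also fails if it takes over 72 s, if anything falls off the work surface, if the arm or the gripper's body presses on something with over 40 N, if the wrist force passes 120 N, or if a joint passes its speed limit or range.

ROBOT

A 6-joint arm with a two-finger parallel gripper is mounted at the origin on the work surface. World frame = base frame: x ahead of the robot, y to its left, z up, the work surface at z = 0. Lengths are in m, angles in rad, forces in N, time in s.
With the tool pointing down it reaches from about 0.3 to 0.875 m from the base axis. Payload 6.4 kg.
Tool frame: the origin (TCP) lies midway between the tips of the shut fingers; the grasp point (between the pads) lies 19 mm behind it; x points along the fingers, y is the direction in which the jaws open and shut, and the axes are right-handed (so a half turn about x gives the same grasp; the last joint's range is limited). The gripper opens to 85 mm and grips with 20 to 120 N. Pads are 22 mm wide; open, the fingers measure 114 mm over their backs; the gripper's body (76 mm by 85 mm) begins 54 mm behind the grasp point. The pads swing forward as they close: fully open they stand 13 mm farther back than shut.
Start: joints at [-1.517, 0.181, 1.607, -0, 1.354, -0.206], TCP at [0.148, -0.556, 0.231] pointing down, gripper open.
Joint ranges: [-2.99, 2.99], [-0.89, 2.07], [0.3, 2.58], [-1.14, 4.28], [0, 2.63], [-3.12, 3.12]. Speed limits (rad/s): [2.57, 2.57, 3.01, 3.14, 3.14, 3.14].

INTERFACE

Orientations are given as a unit quaternion [w, x, y, z].
In Python, from bench import ctrl gives the robot as it stands.
- The arm moves only by the tool servo_tool, never from a script. Its argument "targets" is a list of rows, each a list of 7 numbers: the turn, a rotation vector about the tool's x, y, z in rad, then the shift along the tool's x, y, z in mm, then the opening, from -1 (shut) to 1 (fully open). A call has exactly 8 rows; each row is the pose to reach, as a shift and turn from the pose measured when the call began, along the tool's axes at that moment; what a row does not reach only later rows make up. A row lasts 1/8 s, in which the tool goes at most 62.5 mm and 10.7 degrees, less where a joint would pass 70% of its speed; a pose out of reach is approached as far as the arm can. A call with a gripper value outside its range is refused whole. The fingers move at their own pace and stop on an object; the grip force is fixed at half the most. Time passes only in rows, so rows that repeat a pose let the fingers close, or fill a call up. It gives the time, the measured TCP pose, the force and the opening at its end, in the units of the state.
- ctrl.get_obs(): the state, without advancing time (a new reading comes with each control period).
- ctrl.camera(name): name is "side" or "top" or "wrist"; returns a dict with "pixels" (400x640x3 uint8, blue, green, red), "intrinsics" (3x3 intrinsics, pixels), "R" (3x3) and "t" (3): a world point X has camera coordinates R X + t; the wrist camera has in their place "tool_from_camera" (4x4, takes a point from camera to tool coordinates, whose origin is the TCP and whose axes are the tool frame's). Camera axes: x right, y down, z forward; pixel columns grow to the right and rows downward; lengths in m; the calibration is good to about 2 mm. A picture is of the moment at which its call begins: read the wrist's pose just before it. There is no depth.
- ctrl.hand_in(): hands the job in, once; it reports no verdict.
The state is a dict: "time_s": time; "q": joint angles; "dq": joint speeds; "joint_efforts": joint torques, N m; "eef_pos": TCP position; "eef_rot": TCP orientation; "wrist_force": force on the tool from outside, world axes, zero at the start; "torque": the same for the moment, N m; "opening": opening from 0.0 (shut) to 1.0 (fully open).
Only numpy, scipy, OpenCV 4.12 (cv2) and the standard library are available. Lean on these libraries where they do the work, as an engineer would, in place of code of your own. Each camera call takes 0.05 s, during which the arm holds its last target.

## Working session

There is one attempt and no reset: what is moved stays moved. The work goes in short steps, Python scripts to look and compute and a tool call to move; the robot and the scene stay as the last step left them, time stands still between calls to the robot, and variables do not carry over. Pictures are saved under pics/ and viewed, and the job is handed in when it is done.

Besides the shell and the picture viewer there is one more tool, called after "Call:" as a command line: name --pt "numbers of a row" for each row, then --argument value for the rest. servo_tool: Moves the arm, as the interface text tells. Its arguments: {"type":"object","properties":{"targets":{"type":"array","items":{"type":"array","items":{"type":"number"}}}},"required":["targets"]}

```bash
ls; mkdir -p pics
python3 - <<'E'
from bench import ctrl
import cv2
o=ctrl.get_obs()
print({k:o[k] for k in ('time_s','eef_pos','eef_rot','wrist_force','opening')})
for n in ('side','top','wrist'):
    c=ctrl.camera(n); cv2.imwrite(f'pics/{n}0.png',c['pixels'])
    print(n,c['intrinsics'],c.get('R'),c.get('t'),c.get('tool_from_camera'))
E
```

```text
pics
{'time_s': 0.0, 'eef_pos': array([ 0.14772356, -0.5551072 ,  0.23035216]), 'eef_rot': array([ 0.09096996,  0.70119493,  0.09225371, -0.7010987 ]), 'wrist_force': array([ 0.05855541, -0.11511368, -0.08721003]), 'opening': 1.0031792580212775}
side [[368.44029913   0.         320.93389537]
 [  0.         368.44029913 200.99626788]
 [  0.           0.           1.        ]] [[ 0.99615082 -0.08557217 -0.01899863]
 [-0.07347199 -0.69690618 -0.71338884]
 [ 0.04780597  0.71203875 -0.70051082]] [-0.55556285  0.13144646  1.01983174] None
top [[416.31637591   0.         317.29234008]
 [  0.         416.31637591 194.42580529]
 [  0.           0.           1.        ]] [[-0.00210465 -0.99995747 -0.00897949]
 [-0.9853552   0.00360477 -0.17047619]
 [ 0.17050131  0.0084892  -0.98532088]] [-0.00318664  0.58425452  0.9428191 ] None
wrist [[334.78174601   0.         322.7501478 ]
 [  0.         334.78174601 199.56488769]
 [  0.           0.           1.        ]] None None [[-2.16948498e-04 -3.25560043e-01  9.45521344e-01 -1.42617202e-01]
 [ 9.99999551e-01 -9.42864532e-04 -9.51968118e-05  3.63502422e-04]
 [ 9.22490817e-04  9.45520898e-01  3.25560101e-01 -8.38893458e-02]
 [ 0.00000000e+00  0.00000000e+00  0.00000000e+00  1.00000000e+00]]
```

View pics/side0.png

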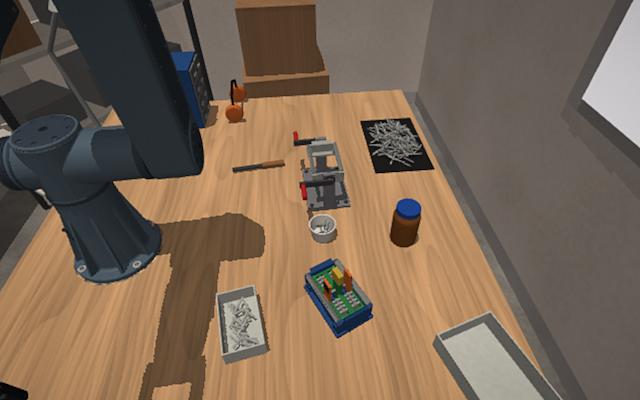

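View pics/top0.png

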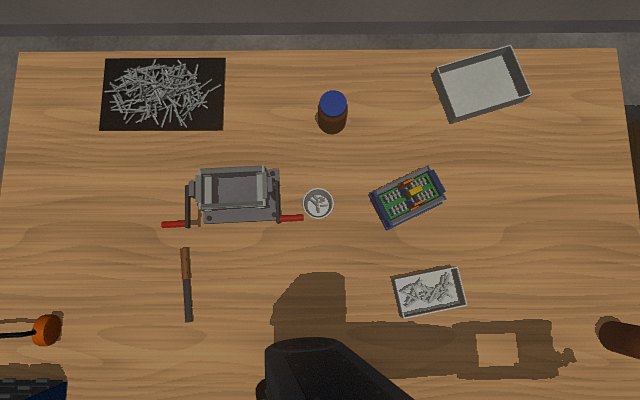

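View pics/wrist0.png

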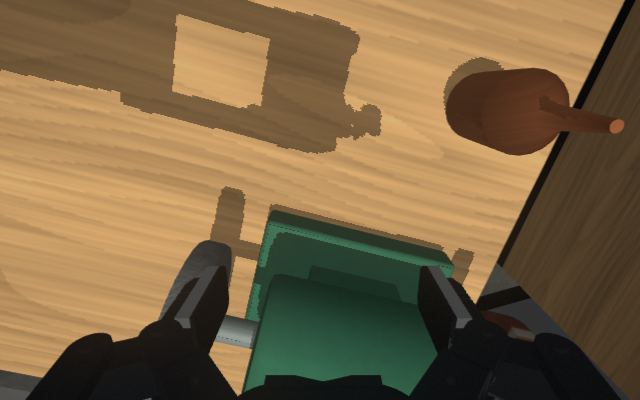

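```bash
cat > h.py <<'E'
import numpy as np, cv2
from bench import ctrl
from scipy.spatial.transform import Rotation as Ro
def quat(o): return Ro.from_quat(np.roll(o['eef_rot'],-1))
def cam(n):
    """returns img,K,Rwc(cam->world),C"""
    o=ctrl.get_obs(); c=ctrl.camera(n)
    if n=='wrist':
        T=np.array(c['tool_from_camera']); R=quat(o).as_matrix()
        Rw=R@T[:3,:3]; C=R@T[:3,3]+o['eef_pos']
    else:
        Rw=np.array(c['R']).T; C=-Rw@np.array(c['t'])
    return c['pixels'],np.array(c['intrinsics']),Rw,C
def ray(K,Rw,u,v):
    d=Rw@np.array([(u-K[0,2])/K[0,0],(v-K[1,2])/K[1,1],1]); return d/np.linalg.norm(d)
def onz(K,Rw,C,u,v,z):
    d=ray(K,Rw,u,v); return C+d*(z-C[2])/d[2]
def proj(K,Rw,C,X):
    p=Rw.T@(np.array(X)-C); p=K@p; return p[:2]/p[2]
def st():
    o=ctrl.get_obs(); r=quat(o).as_matrix()
    print('t',round(o['time_s'],2),'p',np.round(o['eef_pos'],4),'F',np.round(o['wrist_force'],1),'T',np.round(o['torque'],2),'op',round(o['opening'],3),'q',np.round(o['q'],3)); print(np.round(r,4).tolist())
E
python3 - <<'E'
from h import *
for n,(x0,x1,y0,y1) in {'top':(150,470,140,300),'side':(210,430,120,370)}.items():
    im=cv2.imread(f'pics/{n}0.png')[y0:y1,x0:x1]; s=2.4
    cv2.imwrite(f'pics/{n}z.png',cv2.resize(im,None,fx=s,fy=s,interpolation=cv2.INTER_CUBIC))
st()
im,K,R,C=cam('top')
hsv=cv2.cvtColor(im,cv2.COLOR_BGR2HSV)
for nm,lo,hi,z in [('green',(45,80,40),(85,255,255),.05),('yellow',(22,150,120),(33,255,255),.126),('orange',(5,170,100),(18,255,255),.105),('blue',(105,120,40),(125,255,255),.05)]:
    m=cv2.inRange(hsv,lo,hi); m[:, :360]=0; m[:,460:]=0; m[:150]=0;m[240:]=0
    n,l,s,c=cv2.connectedComponentsWithStats(m)
    for i in range(1,n):
        if s[i,4]>5: print(nm,s[i],c[i],onz(K,R,C,*c[i],z))
    pts=cv2.findNonZero(m); print(cv2.minAreaRect(pts))
E
```

```text
t 0.15 p [ 0.1477 -0.5553  0.2306] F [ 0.3  0.3 -0.6] T [-0.02  0.   -0.02] op 0.999 q [-1.517  0.181  1.608 -0.     1.354 -0.206]
[[-0.0001, 0.2569, -0.9664], [0.0013, -0.9664, -0.2569], [-1.0, -0.0013, -0.0002]]
green [412 173  27  31 189] [427.12698413 186.74603175] [ 0.6019174  -0.26713285  0.05      ]
green [379 187  30  32 259] [392.76061776 203.11969112] [ 0.56267723 -0.18391575  0.05      ]
((408.33685302734375, 195.5627899169922), (26.16269302368164, 54.7645263671875), 64.17900848388672)
yellow [409 185  13  10  71] [415.15492958 189.8028169 ] [ 0.58065149 -0.22082368  0.126     ]
((415.3999938964844, 189.8000030517578), (5.366563320159912, 12.521981239318848), 63.43495178222656)
orange [403 178  11   7  28] [407.67857143 181.        ] [ 0.60479249 -0.20964586  0.105     ]
orange [410 199  15  11  39] [417.64102564 203.74358974] [ 0.55276922 -0.22986875  0.105     ]
((411.5000305175781, 193.50001525878906), (28.174457550048828, 16.54690170288086), 63.43495178222656)
blue [427 166   4   5   6] [428.33333333 168.33333333] [ 0.64699701 -0.27214669  0.05      ]
blue [374 191   4   6  12] [375.33333333 193.83333333] [ 0.58519654 -0.14318954  0.05      ]
blue [442 194   4   5   7] [443.28571429 195.71428571] [ 0.5800646 -0.3044423  0.05     ]
blue [382 202  60  28  84] [405.77380952 217.73809524] [ 0.52771692 -0.21340397  0.05      ]
((408.29302978515625, 196.76522827148438), (39.8978385925293, 69.43427276611328), 64.53665161132812)
```

View pics/topz.png

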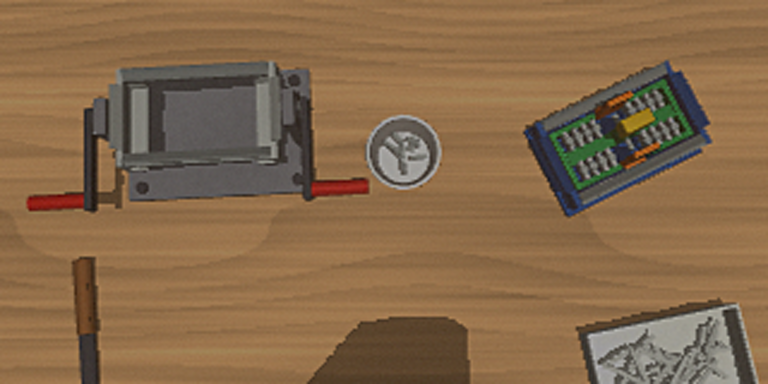

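View pics/sidez.png

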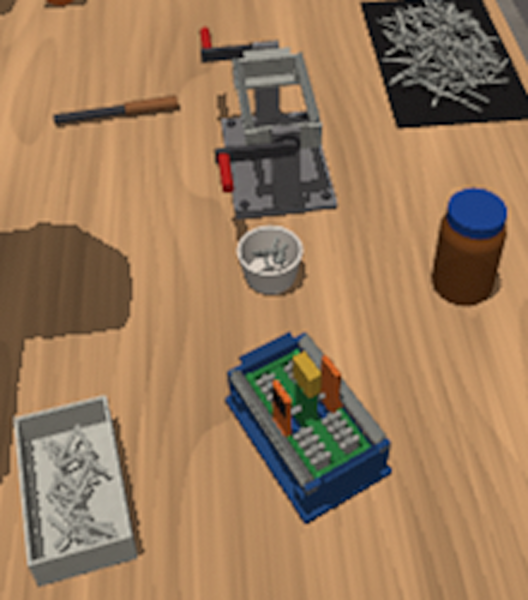

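```bash
cat >> h.py <<'E'
def goal(p,yaw):
    o=ctrl.get_obs(); R=quat(o).as_matrix()
    y=np.array([np.cos(yaw),np.sin(yaw),0]); x=np.array([0,0,-1.]); G=np.c_[x,y,np.cross(x,y)]
    print('turn',np.round(Ro.from_matrix(R.T@G).as_rotvec(),3),'shift',np.round(1000*R.T@(np.array(p)-o['eef_pos']),1))
def tri(obs):
    A=np.zeros((3,3));b=np.zeros(3)
    for C,d in obs:
        P=np.eye(3)-np.outer(d,d);A+=P;b+=P@C
    X=np.linalg.solve(A,b); return X,[np.linalg.norm((np.eye(3)-np.outer(d,d))@(X-C))*1000 for C,d in obs]
E
python3 - <<'E'
from h import *
res={}
for n in ('top','side'):
    im,K,R,C=cam(n); hsv=cv2.cvtColor(im,cv2.COLOR_BGR2HSV)
    m=cv2.inRange(hsv,(0,180,80),(4,255,255))|cv2.inRange(hsv,(174,180,80),(180,255,255))
    nn,l,s,c=cv2.connectedComponentsWithStats(m)
    for i in range(1,nn):
        if s[i,4]>15:
            ys,xs=np.where(l==i); pts=np.c_[xs,ys].astype(float)
            d=np.linalg.svd(pts-pts.mean(0),full_matrices=False)[2][0]
            print(n,s[i],c[i],d); res.setdefault(n,[]).append((C,ray(K,R,*c[i])))
for a in res['top']:
    for b in res['side']:
        X,e=tri([a,b]); print(np.round(X,4),np.round(e,1))
goal([.58,-.221,.22],np.radians(25))
E
```

```text
top [280 215  23   7 130] [291.13076923 217.66923077] [ 0.9986112 -0.0526847]
top [161 221  24   7 130] [173.03076923 223.73846154] [ 0.99828715 -0.05850448]
side [294 132   4   8  26] [295.26923077 135.65384615] [0.15439813 0.98800871]
side [301 184   6  16  70] [303.6 191.3] [0.13898341 0.99029471]
[0.503  0.0391 0.3061] [4. 4.]
[0.519  0.052  0.1175] [1.9 1.9]
[0.506  0.31   0.1229] [1.8 1.8]
[ 0.5315  0.4359 -0.2353] [13. 13.]
turn [-1.747e+00 -1.000e-03  0.000e+00] shift [  11.2 -212.2 -503.7]
```

Call:
servo_tool --pt "-0.18 0 0 0 -26 -62 1" --pt "-0.36 0 0 0 -52 -124 1" --pt "-0.54 0 0 0 -78 -186 1" --pt "-0.72 0 0 5 -104 -248 1" --pt "-0.9 0 0 11 -130 -310 1" --pt "-1.08 0 0 11 -156 -372 1" --pt "-1.26 0 0 11 -182 -434 1" --pt "-1.44 0 0 11 -208 -496 1"

```text
time_s: 1.3
eef_pos: [0.5448, -0.249, 0.2203]
eef_rot: [0.533, 0.465, 0.533, -0.465]
wrist_force: [0.1, -0.0, 0.9]
opening: 1.001
```

Run:
```python
from h import *
st(); goal([.58,-.221,.20],np.radians(25))
```

```text
t 1.3 p [ 0.5448 -0.249   0.2203] F [ 0.1 -0.   0.9] T [-0.03 -0.06  0.03] op 1.001 q [-0.627  0.243  1.556  0.     1.343 -0.762]
[[0.0002, 0.9909, 0.1346], [0.0002, 0.1346, -0.9909], [-1.0, 0.0002, -0.0002]]
turn [-0.301 -0.    -0.   ] shift [ 20.3  38.6 -23. ]
```

Call:
servo_tool --pt "-0.15 0 0 5 15 -10 1" --pt "-0.3 0 0 5 39 -23 1" --pt "-0.301 0 0 5 39 -23 1" --pt "-0.301 0 0 5 39 -23 1" --pt "-0.301 0 0 5 39 -23 1" --pt "-0.301 0 0 5 39 -23 1" --pt "-0.301 0 0 5 39 -23 1" --pt "-0.301 0 0 5 39 -23 1"

```text
time_s: 2.3
eef_pos: [0.5802, -0.2212, 0.2154]
eef_rot: [0.596, 0.38, 0.596, -0.38]
wrist_force: [-0.1, -0.2, -0.4]
opening: 0.999
```

Run:
```python
from h import *
st()
im,K,R,C=cam('wrist'); cv2.imwrite('pics/w1.png',im); np.savez('pics/w1',K=K,R=R,C=C)
```

```text
t 2.3 p [ 0.5802 -0.2212  0.2154] F [-0.1 -0.2 -0.4] T [0.05 0.03 0.02] op 0.999 q [-0.555  0.295  1.502  0.     1.345 -0.991]
[[0.0003, 0.9067, 0.4218], [0.0002, 0.4218, -0.9067], [-1.0, 0.0003, -0.0]]
```

View pics/w1.png

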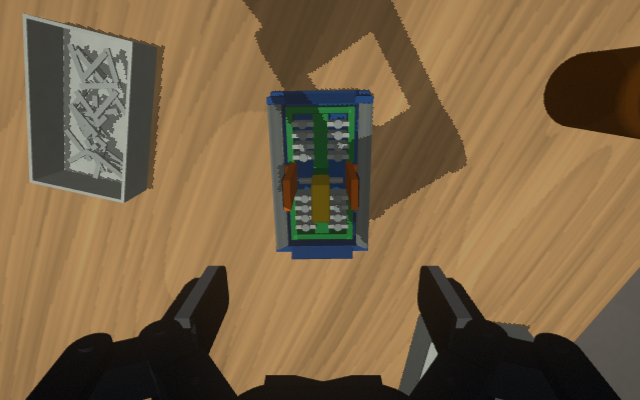

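```bash
cat >> h.py <<'E'
def rects(im,K,R,C,specs,box=(0,640,0,400)):
    hsv=cv2.cvtColor(im,cv2.COLOR_BGR2HSV)
    for nm,lo,hi,z,amin in specs:
        m=cv2.inRange(hsv,lo,hi); mm=np.zeros_like(m); mm[box[2]:box[3],box[0]:box[1]]=m[box[2]:box[3],box[0]:box[1]]
        n,l,s,c=cv2.connectedComponentsWithStats(mm)
        for i in range(1,n):
            if s[i,4]<amin: continue
            ys,xs=np.where(l==i)
            W=np.array([onz(K,R,C,u,v,z)[:2] for u,v in zip(xs,ys)],np.float32)
            (cx,cy),(w,h),a=cv2.minAreaRect(W*1000)
            print(nm,s[i],'centroid',np.round(W.mean(0),4),'rect c',round(cx,1),round(cy,1),'wh',round(w,1),round(h,1),'ang',round(a,2))
E
python3 - <<'E'
from h import *
im=cv2.imread('pics/w1.png'); d=np.load('pics/w1.npz')
a=(im,d['K'],d['R'],d['C'])
sp=[('green',(45,80,30),(85,255,255),.05,100),('yellow',(19,150,80),(33,255,255),.126,40),('orange',(5,170,60),(18,255,255),.105,40)]
rects(*a,sp,(260,385,80,265))
x=cv2.inRange(cv2.cvtColor(im,cv2.COLOR_BGR2HSV),(45,80,30),(85,255,255));x[:,:260]=0;x[:,385:]=0;x[:80]=0;x[265:]=0
W=np.array([onz(*a[1:],u,v,.05)[:2] for u,v in cv2.findNonZero(x)[:,0]],np.float32)
print(cv2.minAreaRect(W*1000))
cv2.imwrite('pics/w1z.png',cv2.resize(im[80:265,250:390],None,fx=3.2,fy=3.2))
E
```

```text
green [ 285  105   71   70 2095] centroid [ 0.5598 -0.1844] rect c 563.4 -190.9 wh 62.9 63.0 ang 25.59
green [290 200  64  40 975] centroid [ 0.6006 -0.2704] rect c 597.4 -261.6 wh 63.0 41.9 ang 24.89
yellow [311 185  19  37 649] centroid [ 0.5778 -0.2213] rect c 577.9 -221.4 wh 13.1 28.2 ang 25.25
orange [346 161  13  49 491] centroid [ 0.5971 -0.2035] rect c 597.5 -204.2 wh 9.4 39.6 ang 26.19
orange [282 162  15  49 523] centroid [ 0.5526 -0.225 ] rect c 552.8 -225.8 wh 11.0 39.7 ang 23.41
((578.1972045898438, -221.63916015625), (62.96921920776367, 131.1911163330078), 25.585067749023438)
```

View pics/w1z.png

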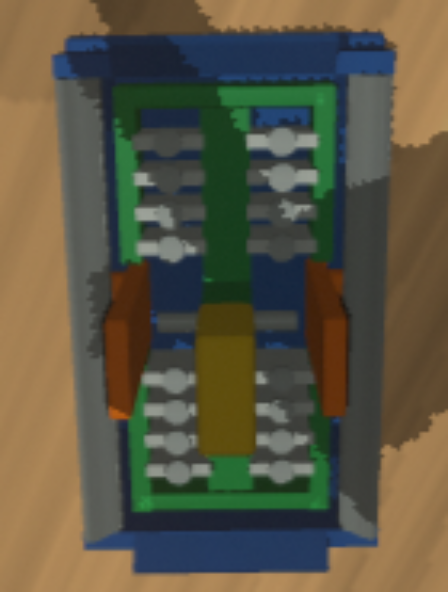

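Run:
```python
from h import *
goal([.578,-.2215,.070],np.radians(25.3))
```

```text
turn [-0.006 -0.    -0.   ] shift [145.4  -2.3  -0.6]
```

Call:
servo_tool --pt "-0.006 0 0 20 -2 -0.5 1" --pt "-0.006 0 0 50 -2 -0.5 1" --pt "-0.006 0 0 80 -2 -0.5 1" --pt "-0.006 0 0 105 -2 -0.5 1" --pt "-0.006 0 0 125 -2 -0.5 1" --pt "-0.006 0 0 138 -2 -0.5 1" --pt "-0.006 0 0 145 -2 -0.5 1" --pt "-0.006 0 0 145 -2 -0.5 1"

```text
time_s: 3.35
eef_pos: [0.5783, -0.2215, 0.0703]
eef_rot: [0.597, 0.378, 0.597, -0.378]
wrist_force: [0.1, -0.7, 0.5]
opening: 0.995
```

Run:
```python
from h import *
st()
im,K,R,C=cam('wrist'); cv2.imwrite('pics/w2.png',im); np.savez('pics/w2',K=K,R=R,C=C)
```

```text
t 3.35 p [ 0.5783 -0.2215  0.0703] F [ 0.1 -0.7  0.5] T [-0.   -0.01 -0.02] op 0.995 q [-0.557  0.458  1.601  0.     1.082 -0.999]
[[0.0001, 0.904, 0.4274], [0.0003, 0.4274, -0.904], [-1.0, 0.0002, -0.0002]]
```

View pics/w2.png

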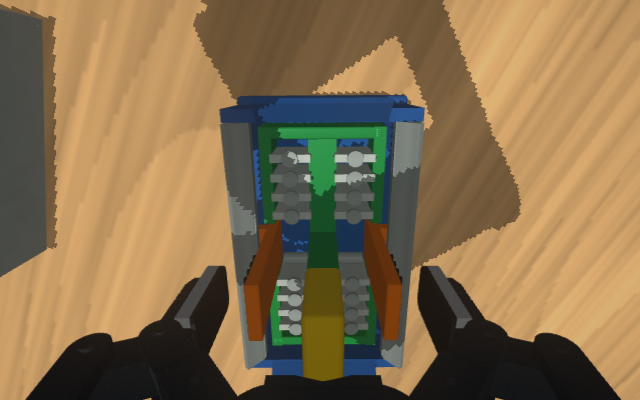

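Call:
servo_tool --pt "0 0 0 0 0 0 -1" --pt "0 0 0 0 0 0 -1" --pt "0 0 0 0 0 0 -1" --pt "0 0 0 0 0 0 -1" --pt "0 0 0 0 0 0 -1" --pt "0 0 0 0 0 0 -1" --pt "0 0 0 0 0 0 -1" --pt "0 0 0 0 0 0 -1"

```text
time_s: 4.4
eef_pos: [0.5796, -0.2226, 0.0735]
eef_rot: [0.599, 0.378, 0.596, -0.378]
wrist_force: [-4.0, 0.4, 13.1]
opening: 0.376
```

Run:
```python
from h import *
st()
im,K,R,C=cam('wrist'); cv2.imwrite('pics/w3.png',im)
```

```text
t 4.4 p [ 0.5796 -0.2226  0.0735] F [-4.   0.4 13.1] T [0.06 0.77 0.07] op 0.376 q [-0.557  0.455  1.599 -0.     1.084 -0.999]
[[0.0031, 0.9039, 0.4276], [-0.0023, 0.4276, -0.9039], [-1.0, 0.0018, 0.0034]]
```

View pics/w3.png

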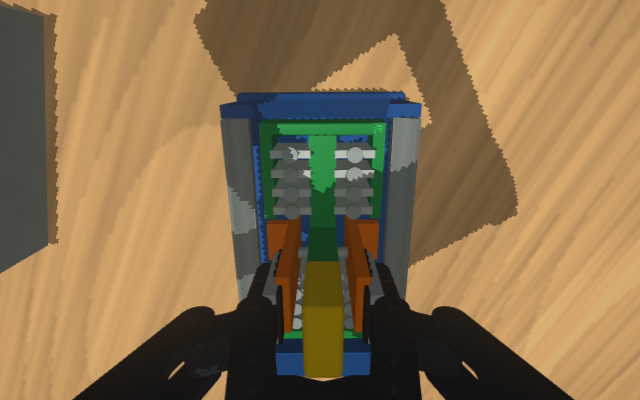

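Call:
servo_tool --pt "0 0 0 -2 0 0 -1" --pt "0 0 0 -5 0 0 -1" --pt "0 0 0 -8 0 0 -1" --pt "0 0 0 -12 0 0 -1" --pt "0 0 0 -16 0 0 -1" --pt "0 0 0 -20 0 0 -1" --pt "0 0 0 -25 0 0 -1" --pt "0 0 0 -30 0 0 -1"

```text
time_s: 5.45
eef_pos: [0.5795, -0.2226, 0.1039]
eef_rot: [0.599, 0.378, 0.596, -0.378]
wrist_force: [-0.2, -0.3, -3.2]
opening: 0.37
```

Run:
```python
from h import *
st()
im,K,R,C=cam('wrist'); cv2.imwrite('pics/w4.png',im)
```

```text
t 5.45 p [ 0.5795 -0.2226  0.1039] F [-0.2 -0.3 -3.2] T [ 0.02  0.03 -0.01] op 0.37 q [-0.557  0.413  1.587 -0.     1.138 -0.999]
[[0.0032, 0.9039, 0.4277], [-0.0024, 0.4277, -0.9039], [-1.0, 0.0018, 0.0035]]
```

View pics/w4.png

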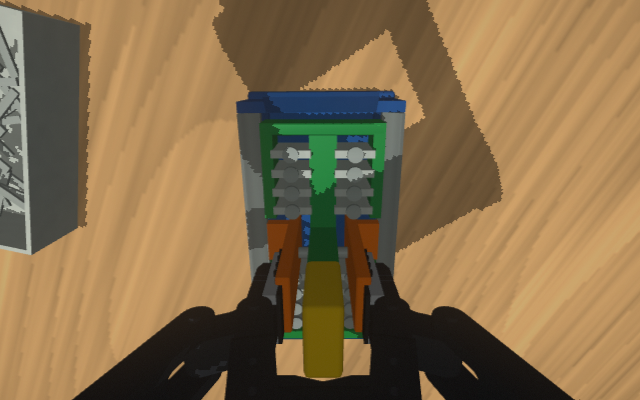

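Run:
```python
from h import *
goal([.45,.11,.31],np.radians(3))
```

```text
turn [ 0.39   0.004 -0.003] shift [-206.8   25.4 -355.5]
```

Call:
servo_tool --pt "0 0 0 -30 0 0 -1" --pt "0 0 0 -75 0 -10 -1" --pt "0.1 0 0 -120 5 -50 -1" --pt "0.2 0 0 -160 10 -105 -1" --pt "0.3 0 0 -190 15 -160 -1" --pt "0.39 0 0 -207 20 -215 -1" --pt "0.39 0 0 -207 25 -270 -1" --pt "0.39 0.004 -0.003 -207 25 -320 -1"

```text
time_s: 6.5
eef_pos: [0.4639, 0.0796, 0.3111]
eef_rot: [0.513, 0.487, 0.513, -0.486]
wrist_force: [0.8, 1.3, -3.3]
opening: 0.365
```

Call:
servo_tool --pt "0 0 0 0 15 -30 -1" --pt "0 0 0 0 15 -35 -1" --pt "0 0 0 0 15 -35 -1" --pt "0 0 0 0 15 -35 -1" --pt "0 0 0 0 15 -35 -1" --pt "0 0 0 0 15 -35 -1" --pt "0 0 0 0 15 -35 -1" --pt "0 0 0 0 15 -35 -1"

```text
time_s: 7.5
eef_pos: [0.4771, 0.1152, 0.3111]
eef_rot: [0.513, 0.487, 0.513, -0.486]
wrist_force: [0.2, 1.2, -2.9]
opening: 0.368
```

Run:
```python
from h import *
st()
im,K,R,C=cam('wrist'); cv2.imwrite('pics/w5.png',im); np.savez('pics/w5',K=K,R=R,C=C)
```

```text
t 7.5 p [0.4771 0.1152 0.3111] F [ 0.2  1.2 -2.9] T [ 0.04 -0.   -0.02] op 0.368 q [-0.006 -0.072  1.711  0.     1.501 -0.058]
[[0.0019, 0.9986, 0.0523], [0.0004, 0.0523, -0.9986], [-1.0, 0.0019, -0.0003]]
```

View pics/w5.png

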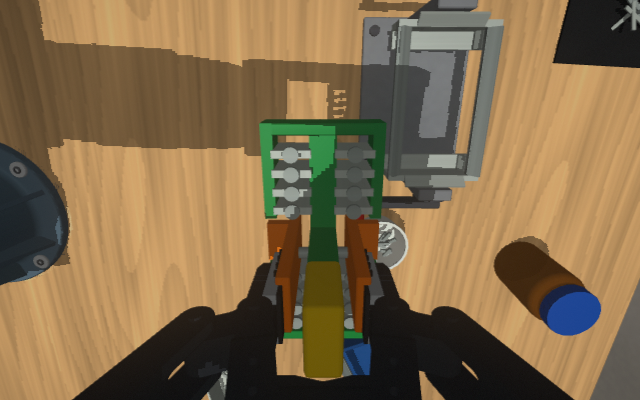

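Call:
servo_tool --pt "0 0 0 0 -15 -35 -1" --pt "0 0 0 0 -27 -70 -1" --pt "0 0 0 0 -27 -80 -1" --pt "0 0 0 0 -27 -80 -1" --pt "0 0 0 0 -27 -80 -1" --pt "0 0 0 0 -27 -80 -1" --pt "0 0 0 0 -27 -80 -1" --pt "0 0 0 0 -27 -80 -1"

```text
time_s: 8.55
eef_pos: [0.4461, 0.1934, 0.3111]
eef_rot: [0.513, 0.487, 0.512, -0.486]
wrist_force: [0.0, 0.1, -3.5]
opening: 0.372
```

Run:
```python
from h import *
st()
im,K,R,C=cam('wrist'); cv2.imwrite('pics/w6.png',im); np.savez('pics/w6',K=K,R=R,C=C)
z=cv2.resize(im[0:240,330:570],None,fx=2.5,fy=2.5,interpolation=cv2.INTER_CUBIC); cv2.imwrite('pics/w6z.png',z)
```

```text
t 8.55 p [0.4461 0.1934 0.3111] F [ 0.   0.1 -3.5] T [-0.   -0.   -0.02] op 0.372 q [ 0.164 -0.083  1.722 -0.     1.501  0.113]
[[0.0019, 0.9987, 0.0518], [0.0003, 0.0518, -0.9987], [-1.0, 0.0019, -0.0002]]
```

View pics/w6.png

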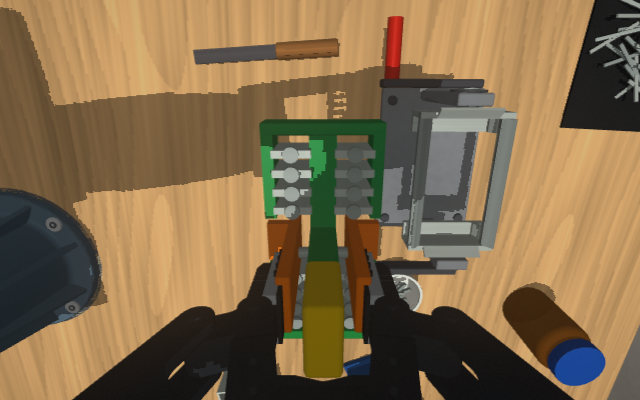

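View pics/w6z.png

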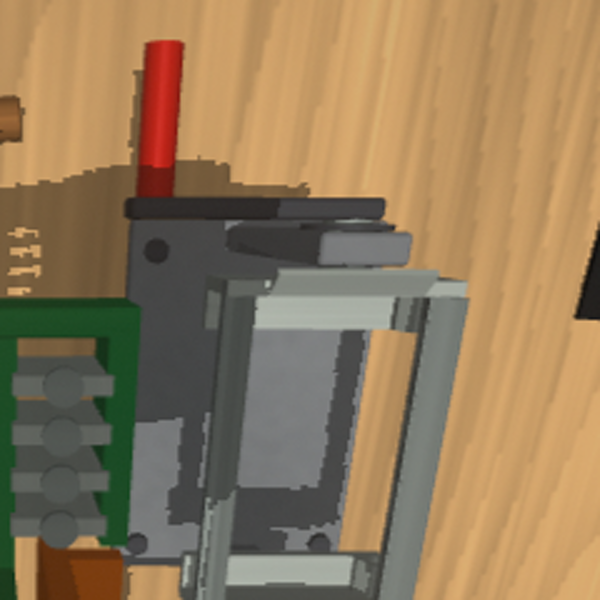

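Run:
```python
from h import *
im=cv2.imread('pics/w6.png'); d=np.load('pics/w6.npz'); a=(d['K'],d['R'],d['C'])
A=cv2.resize(im[80:130,410:520],None,fx=6,fy=6,interpolation=cv2.INTER_CUBIC)
B=cv2.resize(im[240:285,380:490],None,fx=6,fy=6,interpolation=cv2.INTER_CUBIC)
cv2.imwrite('pics/posts.png',np.vstack([A,B]))
hsv=cv2.cvtColor(im,cv2.COLOR_BGR2HSV)
m=cv2.inRange(hsv,(0,180,60),(5,255,255))|cv2.inRange(hsv,(174,180,60),(180,255,255)); m[:,:370]=0;m[:,420:]=0;m[110:]=0
W=np.array([onz(*a,u,v,.115)[:2] for u,v in cv2.findNonZero(m)[:,0]]); c=W.mean(0)
dr=np.linalg.svd(W-c)[2][0]; print('pin',c,dr,np.degrees(np.arctan2(-dr[0],dr[1])),cv2.minAreaRect((W*1000).astype(np.float32)))
pe=((W-c)@dr); print(pe.min(),pe.max())
```

```text
pin [0.50591307 0.31262363] [ 0.04644843 -0.99892069] -177.33774316052805 ((505.8384094238281, 312.0882263183594), (13.509029388427734, 52.53388595581055), 2.622363805770874)
-0.025732820231940564 0.02679473409503635
```

View pics/posts.png

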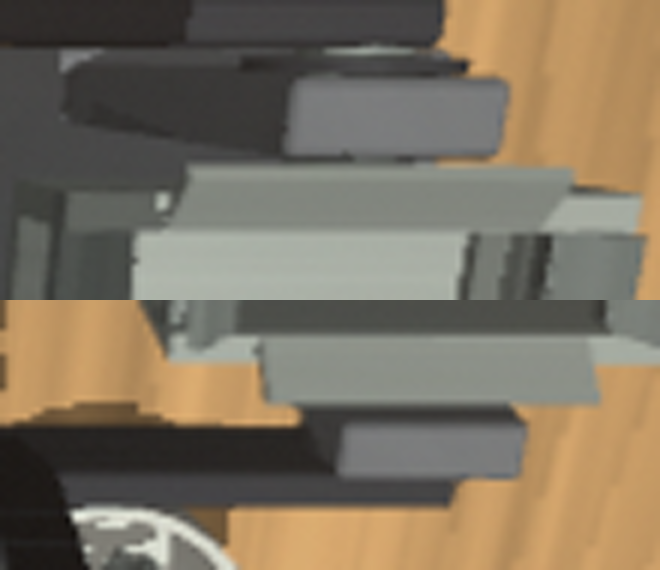

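Run:
```python
from h import *
d=np.load('pics/w6.npz'); a=(d['K'],d['R'],d['C'])
P=[onz(*a,410+u/6,80+v/6,.135)[:2] for u,v in [(290,78),(508,80),(498,157),(285,154)]]
Q=[onz(*a,380+u/6,240+(v-300)/6,.135)[:2] for u,v in [(343,423),(525,423),(520,478),(338,476)]]
print(np.round(P,4).tolist());print(np.round(Q,4).tolist())
p=np.mean(P,0);q=np.mean(Q,0);print(p,q,(p+q)/2,np.linalg.norm(p-q),np.degrees(np.arctan2(-(p-q)[0],(p-q)[1])))
for y in np.radians([2.5,3,3.3]):
    ex=np.array([np.cos(y),np.sin(y)]);ey=np.array([-ex[1],ex[0]])
    print('from pin',np.array([.5059,.3121])+.075*ex-.130*ey)
# cassette in tool frame from same view: green rim (z of top = underside+20)
im=cv2.imread('pics/w6.png'); o_z=.3111-.0435
sp=[('green',(45,80,30),(85,255,255),o_z+.02,30),('yellow',(19,150,80),(33,255,255),o_z+.096,40)]
rects(im,*a,sp,(250,395,110,380))
```

```text
[[0.5654, 0.2757], [0.5985, 0.2771], [0.5994, 0.2659], [0.5667, 0.2647]]
[[0.574, 0.1043], [0.6066, 0.1059], [0.6079, 0.0947], [0.5749, 0.0935]]
[0.58248118 0.27082621] [0.59084598 0.09960152] [0.58666358 0.18521387] 0.1714288892450259 2.7968357459613875
from pin [0.58649914 0.18549519]
from pin [0.58760089 0.18620336]
from pin [0.58825896 0.18663287]
green [ 260  119  127  143 7108] centroid [0.444  0.2336] rect c 444.4 222.2 wh 62.0 77.7 ang 3.0
green [283 328  20  10 141] centroid [0.4315 0.1326] rect c 430.6 133.5 wh 11.7 6.7 ang 2.82
green [344 328  20  10 141] centroid [0.4668 0.1344] rect c 467.8 135.3 wh 11.7 6.7 ang 2.82
yellow [ 302  262   42  116 4516] centroid [0.4454 0.2038] rect c 445.5 203.2 wh 13.6 45.3 ang 2.69
```

Run:
```python
from h import *
goal([.5868,.1833,.200],np.radians(2.8))
```

```text
turn [ 0.003 -0.    -0.002] shift [111.3 139.9  17.5]
```

Call:
servo_tool --pt "0.003 0 -0.002 0 35 4 -1" --pt "0.003 0 -0.002 0 75 9 -1" --pt "0.003 0 -0.002 10 115 14 -1" --pt "0.003 0 -0.002 40 138 17.5 -1" --pt "0.003 0 -0.002 75 140 17.5 -1" --pt "0.003 0 -0.002 100 140 17.5 -1" --pt "0.003 0 -0.002 111 140 17.5 -1" --pt "0.003 0 -0.002 111 140 17.5 -1"

```text
time_s: 9.6
eef_pos: [0.5867, 0.1833, 0.1999]
eef_rot: [0.512, 0.487, 0.512, -0.488]
wrist_force: [0.0, 0.2, -3.4]
opening: 0.368
```

Run:
```python
from h import *
st(); goal([.5868,.1833,.150],np.radians(2.8))
im,K,R,C=cam('wrist'); cv2.imwrite('pics/w7.png',im); np.savez('pics/w7',K=K,R=R,C=C)
```

```text
t 9.6 p [0.5867 0.1833 0.1999] F [ 0.   0.2 -3.4] T [-0.01 -0.03  0.03] op 0.368 q [0.11  0.296 1.532 0.    1.315 0.061]
[[-0.0013, 0.9988, 0.0491], [0.0001, 0.0491, -0.9988], [-1.0, -0.0013, -0.0001]]
turn [ 0.    -0.     0.001] shift [49.9  0.2  0. ]
```

View pics/w7.png

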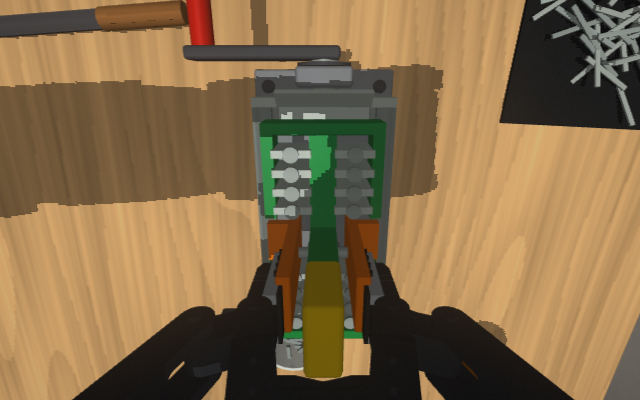

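Call:
servo_tool --pt "0 0 0 5 0.8 0 -1" --pt "0 0 0 12 0.8 0 -1" --pt "0 0 0 19 0.8 0 -1" --pt "0 0 0 26 0.8 0 -1" --pt "0 0 0 32 0.8 0 -1" --pt "0 0 0 38 0.8 0 -1" --pt "0 0 0 44 0.8 0 -1" --pt "0 0 0 48 0.8 0 -1"

```text
time_s: 10.65
eef_pos: [0.588, 0.1834, 0.1526]
eef_rot: [0.512, 0.488, 0.512, -0.487]
wrist_force: [-1.3, -0.2, -3.3]
opening: 0.369
```

Run:
```python
from h import *
st(); goal([.5876,.1833,.1385],np.radians(2.8))
```

```text
t 10.65 p [0.588  0.1834 0.1526] F [-1.3 -0.2 -3.3] T [ 0.03  0.02 -0.  ] op 0.369 q [0.11  0.347 1.568 0.    1.226 0.061]
[[0.0004, 0.9988, 0.0491], [0.0002, 0.0491, -0.9988], [-1.0, 0.0004, -0.0002]]
turn [ 0. -0. -0.] shift [14.1 -0.5  0.1]
```

Call:
servo_tool --pt "0 0 0 2 -0.4 0 -1" --pt "0 0 0 4 -0.4 0 -1" --pt "0 0 0 6 -0.4 0 -1" --pt "0 0 0 8 -0.4 0 -1" --pt "0 0 0 10 -0.4 0 -1" --pt "0 0 0 12 -0.4 0 -1" --pt "0 0 0 13 -0.4 0 -1" --pt "0 0 0 14 -0.4 0 -1"

```text
time_s: 11.65
eef_pos: [0.5877, 0.1835, 0.1386]
eef_rot: [0.512, 0.488, 0.512, -0.487]
wrist_force: [-0.9, 2.2, -0.6]
opening: 0.369
```

Run:
```python
from h import *
st()
```

```text
t 11.65 p [0.5877 0.1835 0.1386] F [-0.9  2.2 -0.6] T [-0.02  0.06  0.02] op 0.369 q [0.11  0.362 1.578 0.    1.201 0.061]
[[0.0005, 0.9988, 0.049], [0.0003, 0.049, -0.9988], [-1.0, 0.0005, -0.0003]]
```

Weight has just come off; press 1.5 mm more to be sure.

Call:
servo_tool --pt "0 0 0 0.5 0 0 -1" --pt "0 0 0 1 0 0 -1" --pt "0 0 0 1.5 0 0 -1" --pt "0 0 0 1.5 0 0 -1" --pt "0 0 0 1.5 0 0 -1" --pt "0 0 0 1.5 0 0 -1" --pt "0 0 0 1.5 0 0 -1" --pt "0 0 0 1.5 0 0 -1"

```text
time_s: 12.65
eef_pos: [0.5879, 0.1835, 0.1386]
eef_rot: [0.512, 0.488, 0.512, -0.487]
wrist_force: [-4.8, -1.3, 7.3]
opening: 0.375
```

Run:
```python
from h import *
st()
im,K,R,C=cam('wrist'); cv2.imwrite('pics/w8.png',im); np.savez('pics/w8',K=K,R=R,C=C)
im,K,R,C=cam('side'); cv2.imwrite('pics/s8.png',cv2.resize(im[110:260,250:400],None,fx=3.5,fy=3.5))
```

```text
t 12.65 p [0.5879 0.1835 0.1386] F [-4.8 -1.3  7.3] T [-0.22  0.87  0.  ] op 0.375 q [0.11  0.362 1.578 0.    1.2   0.061]
[[0.0011, 0.9988, 0.0492], [0.0003, 0.0492, -0.9988], [-1.0, 0.0011, -0.0002]]
```

View pics/w8.png

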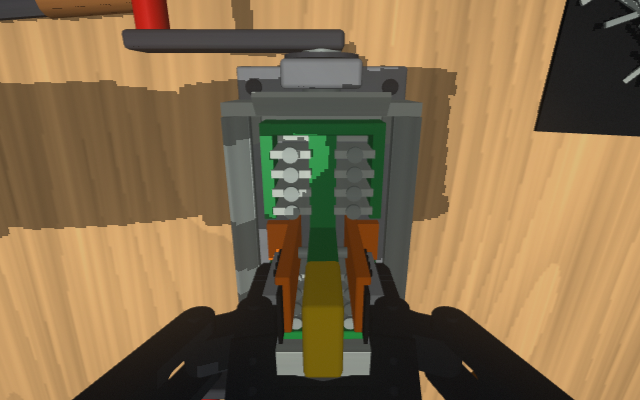

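View pics/s8.png

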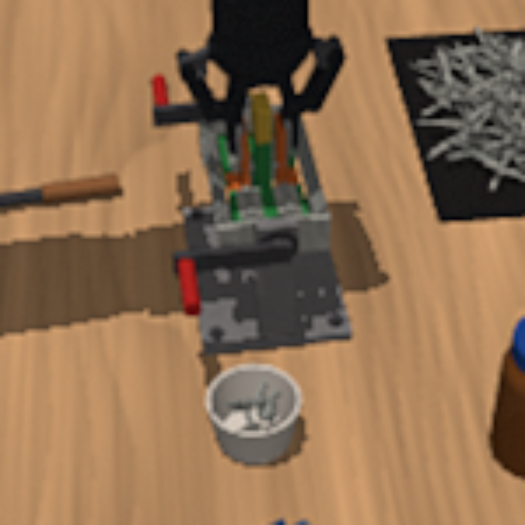

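Call:
servo_tool --pt "0 0 0 0 -0.5 0 -0.2" --pt "0 0 0 0 -0.5 0 0" --pt "0 0 0 0 -0.5 0 0.5" --pt "0 0 0 0 -0.5 0 1" --pt "0 0 0 0 -0.5 0 1" --pt "0 0 0 0 -0.5 0 1" --pt "0 0 0 0 -0.5 0 1" --pt "0 0 0 0 -0.5 0 1"

```text
time_s: 13.75
eef_pos: [0.5874, 0.1835, 0.1387]
eef_rot: [0.512, 0.488, 0.512, -0.487]
wrist_force: [-0.5, 0.8, 0.4]
opening: 1.001
```

Run:
```python
from h import *
st()
im,K,R,C=cam('wrist'); cv2.imwrite('pics/w9.png',im); np.savez('pics/w9',K=K,R=R,C=C)
```

```text
t 13.75 p [0.5874 0.1835 0.1387] F [-0.5  0.8  0.4] T [-0.04  0.06 -0.05] op 1.001 q [0.11  0.361 1.58  0.    1.199 0.061]
[[0.0013, 0.9988, 0.0492], [0.0003, 0.0492, -0.9988], [-1.0, 0.0013, -0.0002]]
```

View pics/w9.png

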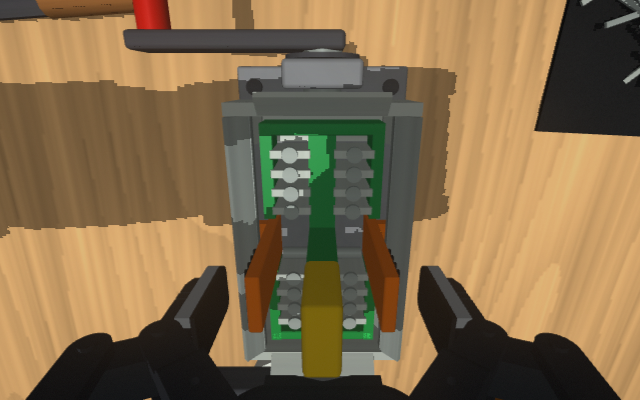

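Call:
servo_tool --pt "0 0 0 -30 0 0 1" --pt "0 0 0 -75 0 0 1" --pt "-0.18 0 0 -110 0 0 1" --pt "-0.36 0 0 -120 0 0 1" --pt "-0.54 0 0 -120 0 0 1" --pt "-0.72 0 0 -120 0 0 1" --pt "-0.9 0 0 -120 0 0 1" --pt "-1.08 0 0 -120 0 0 1"

```text
time_s: 14.8
eef_pos: [0.5872, 0.1835, 0.2586]
eef_rot: [0.691, 0.153, 0.69, -0.153]
wrist_force: [-0.0, 0.5, 0.6]
opening: 1.002
```

Call:
servo_tool --pt "-0.18 0 0 0 0 0 1" --pt "-0.36 0 0 0 0 0 1" --pt "-0.491 0 0 0 0 0 1" --pt "-0.491 0 0 0 0 0 1" --pt "-0.491 0 0 0 0 0 1" --pt "-0.491 0 0 0 0 0 1" --pt "-0.491 0 0 0 0 0 1" --pt "-0.491 0 0 0 0 0 1"

```text
time_s: 15.8
eef_pos: [0.5872, 0.1835, 0.2586]
eef_rot: [0.707, -0.019, 0.706, 0.02]
wrist_force: [-0.0, 0.7, 0.8]
opening: 0.999
```

Run:
```python
from h import *
st()
im,K,R,C=cam('wrist'); cv2.imwrite('pics/w10.png',im); np.savez('pics/w10',K=K,R=R,C=C)
```

```text
t 15.8 p [0.5872 0.1835 0.2586] F [-0.   0.7  0.8] T [0.05 0.   0.05] op 0.999 q [ 0.11   0.247  1.472  0.     1.421 -1.516]
[[0.0012, -0.055, 0.9985], [0.0003, 0.9985, 0.055], [-1.0, 0.0002, 0.0012]]
```

View pics/w10.png

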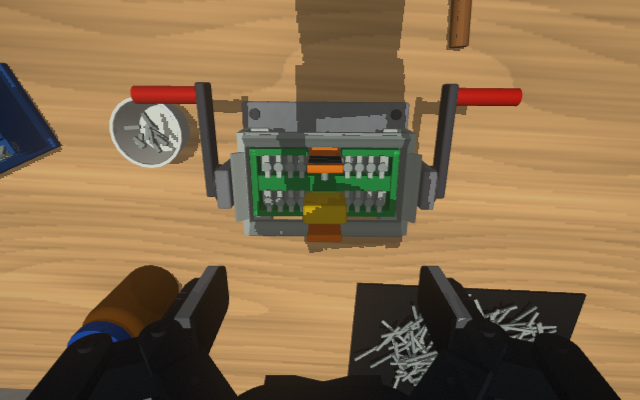

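Run:
```python
from h import *
im=cv2.imread('pics/w10.png'); d=np.load('pics/w10.npz'); a=(d['K'],d['R'],d['C'])
rects(im,*a,[('red',(0,180,60),(4,255,255),.115,100),('green',(45,80,30),(85,255,255),.115,40),('yel',(19,150,60),(33,255,255),.191,40)],(110,540,70,260))
hsv=cv2.cvtColor(im,cv2.COLOR_BGR2HSV)
m=cv2.inRange(hsv,(45,80,30),(85,255,255)); W=np.array([onz(*a,u,v,.115)[:2] for u,v in cv2.findNonZero(m)[:,0] if 230<u<420 and 130<v<240],np.float32)
print(cv2.minAreaRect(W*1000))
z=cv2.resize(im[125:245,230:420],None,fx=4,fy=4,interpolation=cv2.INTER_CUBIC);cv2.imwrite('pics/w10z.png',z)
```

```text
red [ 131   86   65   18 1069] centroid [0.5184 0.0489] rect c 518.3 48.6 wh 13.2 52.1 ang 1.75
red [ 457   88   65   18 1063] centroid [0.5059 0.3147] rect c 505.9 314.9 wh 13.1 52.4 ang 2.11
green [ 249  147  152   70 4824] centroid [0.5843 0.1837] rect c 586.0 184.1 wh 63.2 130.3 ang 2.54
yel [ 303  192   44   32 1322] centroid [0.5818 0.1838] rect c 581.5 183.9 wh 22.1 29.2 ang 3.1
((585.9892578125, 184.07571411132812), (63.202945709228516, 130.3018035888672), 2.535205364227295)
```

View pics/w10z.png

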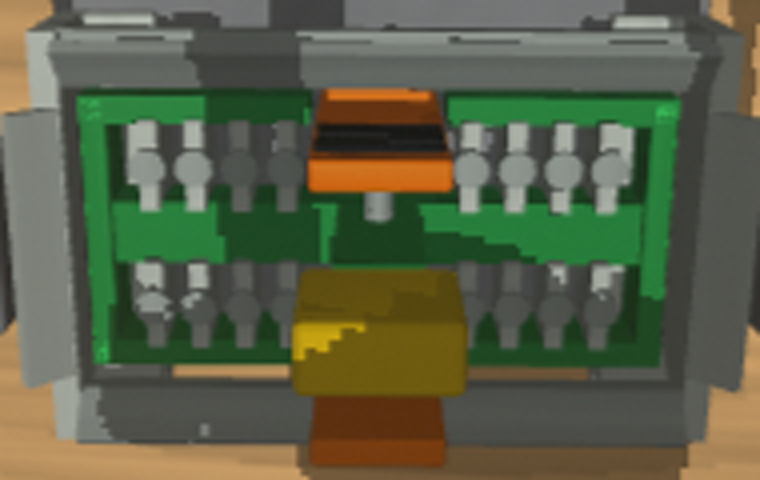

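Run:
```python
from h import *
d=np.load('pics/w10.npz'); a=(d['K'],d['R'],d['C'])
for u,v in [(312,270),(460,270),(466,322),(292,322)]: print(np.round(onz(*a,230+u/4,125+v/4,.191),4))
for u,v in [(310,163),(450,163),(452,190),(308,190)]: print('tab',np.round(onz(*a,230+u/4,125+v/4,.170),4))
goal([.5867,.1845,.20],np.radians(92.8))
```

```text
[0.5714 0.1724 0.191 ]
[0.57   0.1967 0.191 ]
[0.5791 0.1984 0.191 ]
[0.5807 0.1694 0.191 ]
tab [0.5584 0.1706 0.17  ]
tab [0.557  0.1953 0.17  ]
tab [0.5619 0.196  0.17  ]
tab [0.5633 0.1705 0.17  ]
turn [ 0.006  0.001 -0.   ] shift [58.6  1.  -0.5]
```

Run:
```python
from h import *
d=np.load('pics/w10.npz'); a=(d['K'],d['R'],d['C'])
for u,v in [(292,322),(466,322),(466,395),(292,395),(379,358.5)]: print(np.round(onz(*a,230+u/4,125+v/4,.191),4))
for u,v in [(310,163),(450,163),(452,190),(308,190)]: print('tab-',np.round(onz(*a,230+u/4,125+v/4,.170),4))
for u,v in [(310,432),(445,432),(445,466),(310,466)]: print('tab+',np.round(onz(*a,230+u/4,125+v/4,.170),4))
goal([.587,.1845,.157],np.radians(92.8))
```

```text
[0.5807 0.1694 0.191 ]
[0.5791 0.1984 0.191 ]
[0.5923 0.1995 0.191 ]
[0.5939 0.1699 0.191 ]
[0.5864 0.1843 0.191 ]
tab- [0.5584 0.1706 0.17  ]
tab- [0.557  0.1953 0.17  ]
tab- [0.5619 0.196  0.17  ]
tab- [0.5633 0.1705 0.17  ]
tab+ [0.6103 0.1727 0.17  ]
tab+ [0.609  0.1982 0.17  ]
tab+ [0.6161 0.1987 0.17  ]
tab+ [0.6175 0.173  0.17  ]
turn [ 0.006  0.001 -0.   ] shift [101.6   1.   -0.3]
```

Call:
servo_tool --pt "0.006 0 0 20 1 -0.5 1" --pt "0.006 0 0 45 1 -0.5 1" --pt "0.006 0 0 65 1 -0.5 1" --pt "0.006 0 0 80 1 -0.5 1" --pt "0.006 0 0 92 1 -0.5 1" --pt "0.006 0 0 100 1 -0.5 1" --pt "0.006 0 0 101.5 1 -0.5 1" --pt "0.006 0 0 101.5 1 -0.5 1"

```text
time_s: 16.85
eef_pos: [0.5872, 0.1845, 0.1576]
eef_rot: [0.708, -0.017, 0.706, 0.017]
wrist_force: [-0.4, -0.1, -0.8]
opening: 0.996
```

Run:
```python
from h import *
st()
im,K,R,C=cam('wrist'); cv2.imwrite('pics/w11.png',im); np.savez('pics/w11',K=K,R=R,C=C)
```

```text
t 16.85 p [0.5872 0.1845 0.1576] F [-0.4 -0.1 -0.8] T [0.05 0.02 0.02] op 0.996 q [ 0.112  0.339  1.567  0.     1.233 -1.508]
[[0.0021, -0.0491, 0.9988], [0.0004, 0.9988, 0.0491], [-1.0, 0.0003, 0.0021]]
```

View pics/w11.png

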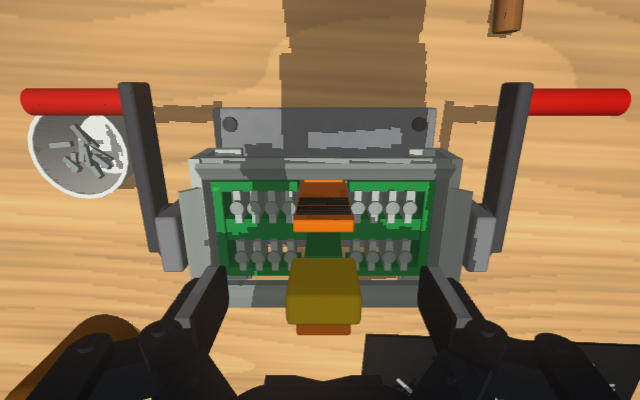

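Call:
servo_tool --pt "0 0 0 0 0 0 -1" --pt "0 0 0 0 0 0 -1" --pt "0 0 0 0 0 0 -1" --pt "0 0 0 0 0 0 -1" --pt "0 0 0 0 0 0 -1" --pt "0 0 0 0 0 0 -1" --pt "0 0 0 0 0 0 -1" --pt "0 0 0 0 0 0 -1"

```text
time_s: 17.9
eef_pos: [0.5875, 0.1846, 0.1581]
eef_rot: [0.708, -0.017, 0.706, 0.018]
wrist_force: [0.3, 1.2, 4.6]
opening: 0.343
```

Run:
```python
from h import *
st()
im,K,R,C=cam('wrist'); cv2.imwrite('pics/w12.png',im); np.savez('pics/w12',K=K,R=R,C=C)
```

```text
t 17.9 p [0.5875 0.1846 0.1581] F [0.3 1.2 4.6] T [ 0.12 -0.   -0.02] op 0.343 q [ 0.112  0.339  1.567  0.     1.233 -1.508]
[[0.003, -0.0491, 0.9988], [0.0006, 0.9988, 0.0491], [-1.0, 0.0004, 0.003]]
```

View pics/w12.png

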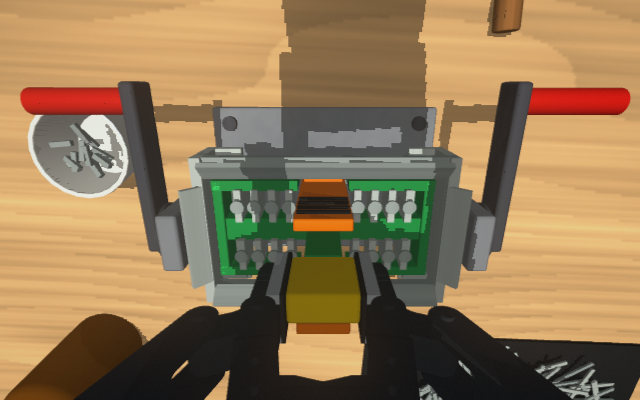

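Call:
servo_tool --pt "0 0 0 -2.5 0 0 -1" --pt "0 0 0 -5 0 0 -1" --pt "0 0 0 -7.5 0 0 -1" --pt "0 0 0 -10 0 0 -1" --pt "0 0 0 -10.5 0 0 -1" --pt "0 0 0 -10.5 0 0 -1" --pt "0 0 0 -10.5 0 0 -1" --pt "0 0 0 -10.5 0 0 -1"

```text
time_s: 18.95
eef_pos: [0.5865, 0.1844, 0.1679]
eef_rot: [0.707, -0.017, 0.707, 0.017]
wrist_force: [-4.0, -1.2, -14.6]
opening: 0.342
```

Run:
```python
from h import *
st()
im,K,R,C=cam('wrist'); cv2.imwrite('pics/w13.png',im); np.savez('pics/w13',K=K,R=R,C=C)
```

```text
t 18.95 p [0.5865 0.1844 0.1679] F [ -4.   -1.2 -14.6] T [-0.4   0.5  -0.02] op 0.342 q [ 0.112  0.327  1.56  -0.     1.253 -1.508]
[[0.0006, -0.0492, 0.9988], [0.0001, 0.9988, 0.0492], [-1.0, 0.0, 0.0006]]
```

View pics/w13.png

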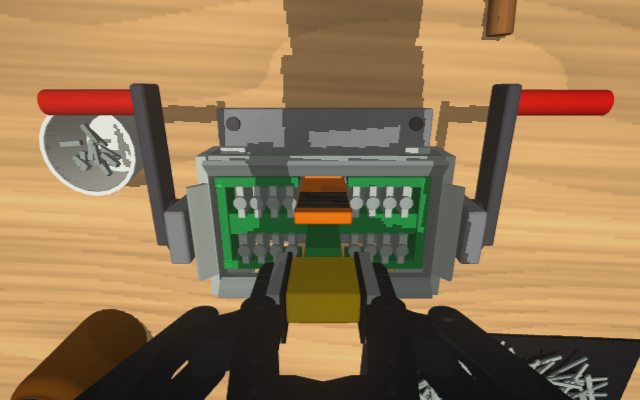

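Call:
servo_tool --pt "0 0 0 -0.5 0 -0.8 -1" --pt "0 0 0 -0.5 0 -0.8 -1" --pt "0 0 0 -0.5 0 -0.8 -1" --pt "0 0 0 -0.5 0 -0.8 -1" --pt "0 0 0 -0.5 0 -0.8 -1" --pt "0 0 0 -0.5 0 -0.8 -1" --pt "0 0 0 -0.5 0 -0.8 -1" --pt "0 0 0 -0.5 0 -0.8 -1"

```text
time_s: 20.0
eef_pos: [0.5861, 0.1844, 0.1687]
eef_rot: [0.707, -0.017, 0.706, 0.017]
wrist_force: [3.8, -1.9, -15.7]
opening: 0.342
```

Run:
```python
from h import *
st()
```

```text
t 20.0 p [0.5861 0.1844 0.1687] F [  3.8  -1.9 -15.7] T [-0.25 -0.77  0.04] op 0.342 q [ 0.112  0.325  1.561 -0.     1.253 -1.508]
[[0.0016, -0.0492, 0.9988], [0.0002, 0.9988, 0.0492], [-1.0, 0.0001, 0.0016]]
```

Call:
servo_tool --pt "0 0 0 0 0 0.3 -1" --pt "0 0 0 0 0 0.4 -1" --pt "0 0 0 0 0 0.4 -1" --pt "0 0 0 0 0 0.4 -1" --pt "0 0 0 0 0 0.4 -1" --pt "0 0 0 0 0 0.4 -1" --pt "0 0 0 0 0 0.4 -1" --pt "0 0 0 0 0 0.4 -1"

```text
time_s: 21.0
eef_pos: [0.5863, 0.1844, 0.1686]
eef_rot: [0.707, -0.017, 0.706, 0.017]
wrist_force: [0.2, -1.0, -15.8]
opening: 0.337
```

Run:
```python
from h import *
st()
```

```text
t 21.0 p [0.5863 0.1844 0.1686] F [  0.2  -1.  -15.8] T [-0.28 -0.13  0.03] op 0.337 q [ 0.112  0.326  1.561 -0.     1.254 -1.508]
[[0.0012, -0.0492, 0.9988], [0.0001, 0.9988, 0.0492], [-1.0, 0.0, 0.0012]]
```

Balanced straight pull of 15.8 N held. Lower, then let go.

Call:
servo_tool --pt "0 0 0 2.5 0 0 -1" --pt "0 0 0 5 0 0 -1" --pt "0 0 0 7.5 0 0 -1" --pt "0 0 0 10 0 0 -1" --pt "0 0 0 10.5 0 0 -1" --pt "0 0 0 10.5 0 0 -1" --pt "0 0 0 10.5 0 0 0.2" --pt "0 0 0 10.5 0 0 1"

```text
time_s: 22.0
eef_pos: [0.5871, 0.1845, 0.1591]
eef_rot: [0.708, -0.017, 0.706, 0.017]
wrist_force: [-0.3, -0.2, -0.7]
opening: 0.755
```

Call:
servo_tool --pt "0 0 0 0 0 0 1" --pt "0 0 0 0 0 0 1" --pt "0 0 0 0 0 0 1" --pt "0 0 0 -10 0 0 1" --pt "0 0 0 -30 0 0 1" --pt "0 0 0 -60 0 0 1" --pt "0 0 0 -90 0 0 1" --pt "0 0 0 -100 0 0 1"

```text
time_s: 23.0
eef_pos: [0.5882, 0.1847, 0.2631]
eef_rot: [0.71, -0.017, 0.704, 0.018]
wrist_force: [-0.7, 0.5, 0.0]
opening: 1.0
```

Run:
```python
from h import *
st()
im,K,R,C=cam('wrist'); cv2.imwrite('pics/w14.png',im); np.savez('pics/w14',K=K,R=R,C=C)
a=(K,R,C)
rects(im,*a,[('red',(0,180,60),(4,255,255),.115,100),('green',(45,80,30),(85,255,255),.115,40),('yel',(19,150,60),(33,255,255),.191,40)],(110,540,70,260))
```

```text
t 23.0 p [0.5882 0.1847 0.2631] F [-0.7  0.5  0. ] T [-0.01  0.01 -0.04] op 1.0 q [ 0.112  0.242  1.47   0.     1.421 -1.508]
[[0.0089, -0.0493, 0.9987], [0.001, 0.9988, 0.0493], [-1.0, 0.0006, 0.009]]
red [ 131   84   64   17 1001] centroid [0.5184 0.0489] rect c 518.1 48.6 wh 12.6 52.3 ang 2.77
red [ 453   85   65   17 1066] centroid [0.506  0.3145] rect c 506.0 314.8 wh 12.6 52.6 ang 2.77
green [ 248  144  150   68 4681] centroid [0.5839 0.1838] rect c 585.8 184.0 wh 62.5 130.4 ang 2.77
yel [ 301  188   44   32 1271] centroid [0.5819 0.184 ] rect c 581.9 183.8 wh 22.5 29.6 ang 2.76
```

View pics/w14.png

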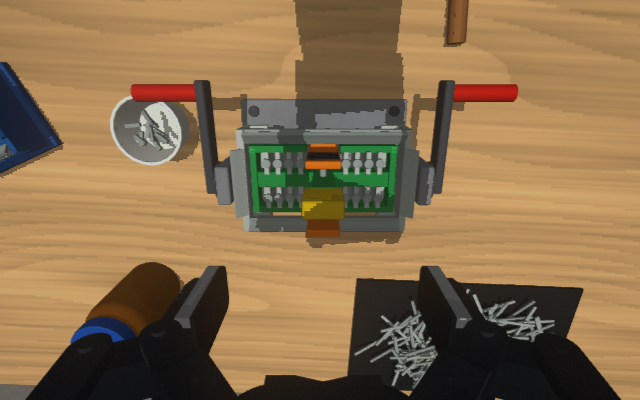

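Run:
```python
from h import *
goal([.5050,.3194,.24],np.radians(2.8))
```

```text
turn [ 1.571  0.006 -0.007] shift [ 22.5 138.6 -76.6]
```

Call:
servo_tool --pt "0.18 0 0 0 20 -10 1" --pt "0.36 0 0 0 45 -25 1" --pt "0.54 0 0 5 70 -40 1" --pt "0.72 0 0 10 95 -55 1" --pt "0.9 0 0 15 120 -70 1" --pt "1.08 0 0 20 138.5 -76.5 1" --pt "1.26 0 0 22 138.5 -76.5 1" --pt "1.44 0.006 -0.007 22 138.5 -76.5 1"

```text
time_s: 24.05
eef_pos: [0.504, 0.3194, 0.2391]
eef_rot: [0.542, 0.454, 0.542, -0.455]
wrist_force: [0.5, 0.3, 0.1]
opening: 0.999
```

Run:
```python
from h import *
st()
goal([.5050,.3194,.19],np.radians(2.8))
```

```text
t 24.05 p [0.504  0.3194 0.2391] F [0.5 0.3 0.1] T [ 0.04 -0.05 -0.03] op 0.999 q [ 3.67e-01  2.24e-01  1.54e+00 -1.00e-03  1.38e+00  1.92e-01]
[[-0.0019, 0.9847, 0.1741], [-0.0014, 0.1741, -0.9847], [-1.0, -0.0022, 0.0011]]
turn [0.126 0.001 0.002] shift [49.1  1.   0.1]
```

Call:
servo_tool --pt "0.126 0.001 0.002 15 1 0 1" --pt "0.126 0.001 0.002 35 1 0 1" --pt "0.126 0.001 0.002 49 1 0 1" --pt "0.126 0.001 0.002 49 1 0 1" --pt "0.126 0.001 0.002 49 1 0 1" --pt "0.126 0.001 0.002 49 1 0 1" --pt "0.126 0.001 0.002 49 1 0 1" --pt "0.126 0.001 0.002 49 1 0 1"

```text
time_s: 25.05
eef_pos: [0.5051, 0.3196, 0.1905]
eef_rot: [0.512, 0.488, 0.512, -0.487]
wrist_force: [-0.1, -0.4, 0.3]
opening: 1.002
```

Run:
```python
from h import *
st()
im,K,R,C=cam('wrist'); cv2.imwrite('pics/w15.png',im)
rects(im,K,R,C,[('red',(0,180,60),(4,255,255),.115,100)])
goal([.5050,.3194,.0935],np.radians(2.8))
```

```text
t 25.05 p [0.5051 0.3196 0.1905] F [-0.1 -0.4  0.3] T [ 0.07 -0.01  0.04] op 1.002 q [ 0.366  0.268  1.587 -0.     1.286  0.317]
[[0.0005, 0.9988, 0.049], [-0.0, 0.049, -0.9988], [-1.0, 0.0005, 0.0]]
red [ 314  185   19   75 1339] centroid [0.5058 0.3111] rect c 505.7 310.2 wh 13.2 56.6 ang 2.74
turn [ 0.  0. -0.] shift [96.9 -0.1  0.1]
```

View pics/w15.png

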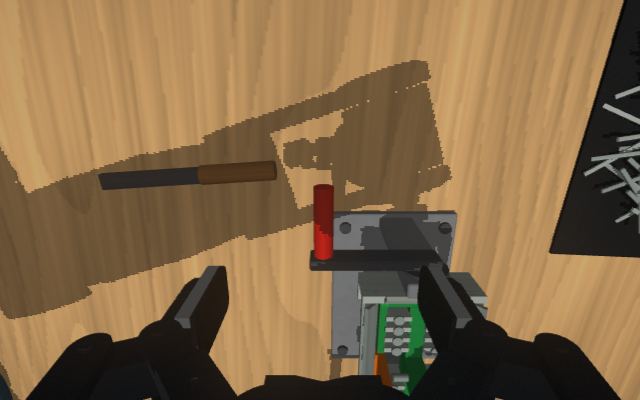

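Call:
servo_tool --pt "0 0 0 20 0.5 0 1" --pt "0 0 0 45 0.5 0 1" --pt "0 0 0 65 0.5 0 1" --pt "0 0 0 80 0.5 0 1" --pt "0 0 0 90 0.5 0 1" --pt "0 0 0 97 0.5 0 1" --pt "0 0 0 97 0.5 0 1" --pt "0 0 0 97 0.5 0 1"

```text
time_s: 26.1
eef_pos: [0.506, 0.3198, 0.0941]
eef_rot: [0.512, 0.488, 0.512, -0.487]
wrist_force: [-0.6, 0.0, 0.0]
opening: 1.001
```

Run:
```python
from h import *
st()
im,K,R,C=cam('wrist'); cv2.imwrite('pics/w16.png',im)
```

```text
t 26.1 p [0.506  0.3198 0.0941] F [-0.6  0.   0. ] T [-0.01 -0.06 -0.  ] op 1.001 q [ 0.366  0.385  1.65  -0.     1.106  0.317]
[[0.0015, 0.9988, 0.0491], [0.0003, 0.0491, -0.9988], [-1.0, 0.0015, -0.0003]]
```

View pics/w16.png

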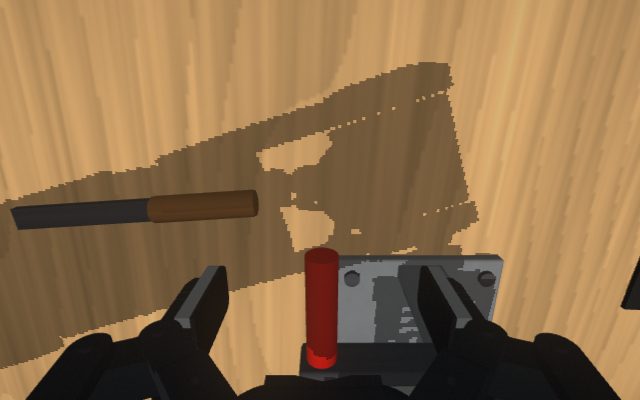

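Call:
servo_tool --pt "0 0 0 0 0 0 -1" --pt "0 0 0 0 0 0 -1" --pt "0 0 0 0 0 0 -1" --pt "0 0 0 0 0 0 -1" --pt "0 0 0 0 0 0 -1" --pt "0 0 0 0 0 0 -1" --pt "0 0 0 0 0 0 -1" --pt "0 0 0 0 0 0 -1"

```text
time_s: 27.15
eef_pos: [0.5054, 0.3198, 0.0943]
eef_rot: [0.512, 0.488, 0.512, -0.487]
wrist_force: [-4.3, -1.2, 5.5]
opening: 0.145
```

Run:
```python
from h import *
st()
im,K,R,C=cam('wrist'); cv2.imwrite('pics/w17.png',im)
```

```text
t 27.15 p [0.5054 0.3198 0.0943] F [-4.3 -1.2  5.5] T [-0.19  0.79 -0.05] op 0.145 q [ 0.366  0.384  1.65  -0.     1.107  0.317]
[[0.0003, 0.9988, 0.0491], [0.0001, 0.0491, -0.9988], [-1.0, 0.0003, -0.0001]]
```

View pics/w17.png

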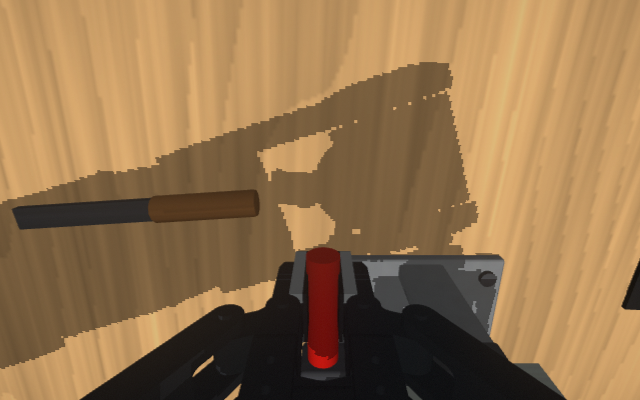

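Call:
servo_tool --pt "0 0 0 -6.5 0.3 0 -1" --pt "0 0 0 -13 1.1 0 -1" --pt "0 0 0 -19.4 2.6 0 -1" --pt "0 0 0 -25.7 4.5 0 -1" --pt "0 0 0 -31.7 7 0 -1" --pt "0 0 0 -37.5 10 0 -1" --pt "0 0 0 -43 13.6 0 -1" --pt "0 0 0 -48.2 17.5 0 -1"

```text
time_s: 28.2
eef_pos: [0.5193, 0.3204, 0.1419]
eef_rot: [0.511, 0.485, 0.514, -0.49]
wrist_force: [-12.0, 1.1, -6.5]
opening: 0.143
```

Run:
```python
from h import *
st()
im,K,R,C=cam('side'); cv2.imwrite('pics/s18.png',cv2.resize(im[60:260,230:430],None,fx=3,fy=3))
```

```text
t 28.2 p [0.5193 0.3204 0.1419] F [-12.    1.1  -6.5] T [ 0.07  2.46 -0.05] op 0.143 q [3.580e-01 3.530e-01 1.584e+00 1.000e-03 1.213e+00 3.080e-01]
[[-0.008, 0.9987, 0.0499], [-0.0017, 0.0499, -0.9988], [-1.0, -0.008, 0.0013]]
```

View pics/s18.png

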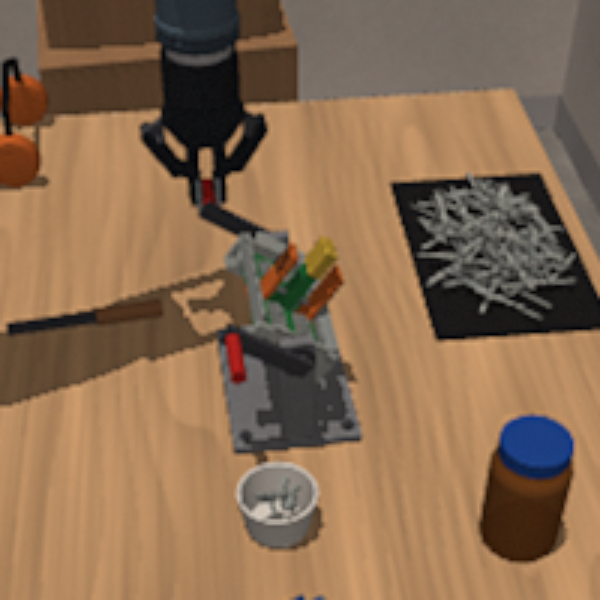

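Call:
servo_tool --pt "0 0 0.008 -6.3 9 0 -1" --pt "0 0 0.008 -11.5 14.9 0 -1" --pt "0 0 0.008 -16.1 21.4 0 -1" --pt "0 0 0.008 -20 28.2 0 -1" --pt "0 0 0.008 -23.2 35.4 0 -1" --pt "0 0 0.008 -25.5 43 0 -1" --pt "0 0 0.008 -27 50.7 0 -1" --pt "0 0 0.008 -27.9 58.5 0 -1"

```text
time_s: 29.25
eef_pos: [0.5783, 0.3236, 0.1754]
eef_rot: [0.513, 0.487, 0.512, -0.487]
wrist_force: [-15.4, -3.3, 25.8]
opening: 0.141
```

Run:
```python
from h import *
st()
```

```text
t 29.25 p [0.5783 0.3236 0.1754] F [-15.4  -3.3  25.8] T [-0.58  2.48 -0.02] op 0.141 q [ 0.332  0.42   1.42  -0.002  1.301  0.282]
[[0.0014, 0.9987, 0.0505], [-0.0011, 0.0505, -0.9987], [-1.0, 0.0014, 0.0012]]
```

Run:
```python
from h import *
im,K,R,C=cam('side'); cv2.imwrite('pics/s19.png',cv2.resize(im[60:260,230:430],None,fx=3,fy=3))
im,K,R,C=cam('wrist'); cv2.imwrite('pics/w19.png',im)
```

```text
(no output)
```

View pics/s19.png

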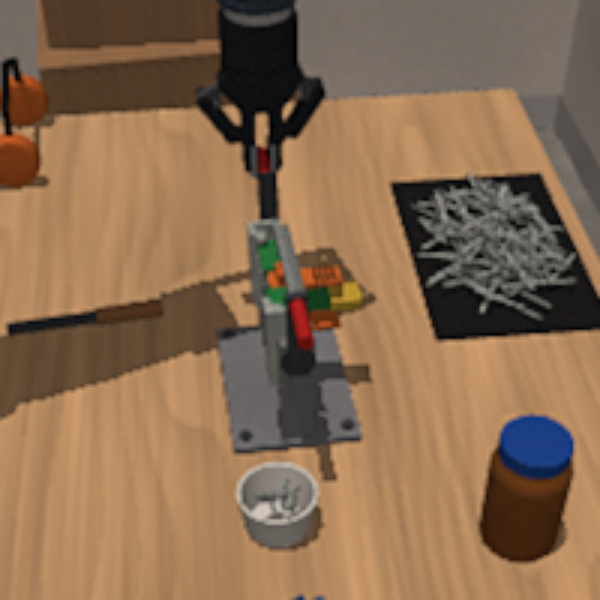

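View pics/w19.png

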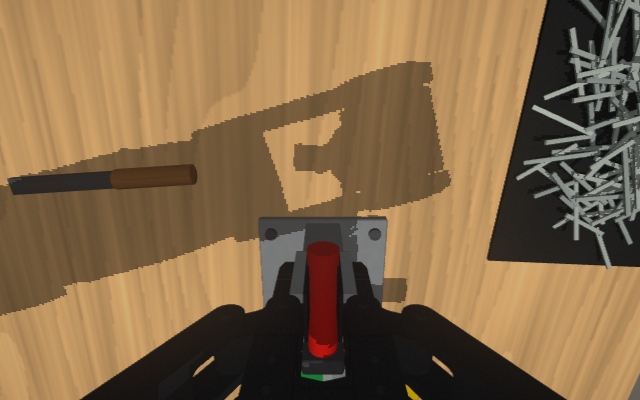

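Call:
servo_tool --pt "0 0 0 0 7.8 0 -1" --pt "0 0 0 1 15.6 0 -1" --pt "0 0 0 2.9 23.3 0 -1" --pt "0 0 0 5.4 30.7 0 -1" --pt "0 0 0 8.7 37.8 0 -1" --pt "0 0 0 12.8 44.5 0 -1" --pt "0 0 0 17.5 50.8 0 -1" --pt "0 0 0 22.9 56.6 0 -1"

```text
time_s: 30.35
eef_pos: [0.6363, 0.3264, 0.1565]
eef_rot: [0.514, 0.488, 0.511, -0.486]
wrist_force: [-10.3, -1.7, 4.3]
opening: 0.133
```

Run:
```python
from h import *
st()
im,K,R,C=cam('side'); cv2.imwrite('pics/s20.png',cv2.resize(im[60:260,230:430],None,fx=3,fy=3))
```

```text
t 30.35 p [0.6363 0.3264 0.1565] F [-10.3  -1.7   4.3] T [-0.21  2.08 -0.03] op 0.133 q [ 0.309  0.547  1.278 -0.002  1.312  0.26 ]
[[0.0042, 0.9987, 0.0504], [-0.0009, 0.0504, -0.9987], [-1.0, 0.0041, 0.0011]]
```

View pics/s20.png

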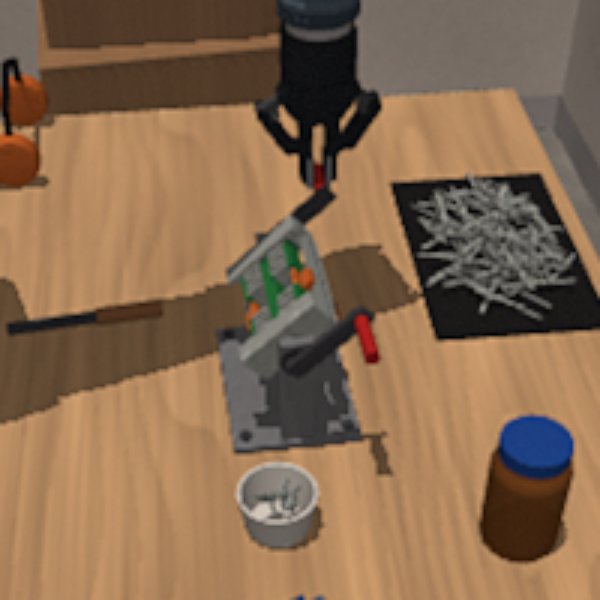

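```bash
cat >> h.py <<'E'
SC=np.array([.5867,.1853,.115]); YA=np.radians(2.8)
EX=np.array([np.cos(YA),np.sin(YA),0]);EY=np.array([-np.sin(YA),np.cos(YA),0])
def theta(im,K,R,C,yloc=-.130,pick=None):
    hsv=cv2.cvtColor(im,cv2.COLOR_BGR2HSV)
    m=cv2.inRange(hsv,(0,180,60),(4,255,255))|cv2.inRange(hsv,(174,180,60),(180,255,255))
    n,l,s,c=cv2.connectedComponentsWithStats(m)
    for i in range(1,n):
        if s[i,4]<12: continue
        d=ray(K,R,*c[i]); 
        for yl in (-.130,.138):
            P=C+d*((yl-(C-SC)@EY)/(d@EY)); q=P-SC; lx,lz=q@EX,q[2]
            print(np.round(c[i],1),s[i,4],'yl',yl,'lx',round(lx,4),'lz',round(lz,4),'r',round(np.hypot(lx,lz),4),'theta',round(np.degrees(np.arctan2(lz,-lx)),1))
E
python3 - <<'E'
from h import *
_,K,R,C=cam('side')
print('start');theta(cv2.imread('pics/side0.png'),K,R,C)
print('now');theta(_,K,R,C)
print('w');a=cam('wrist');theta(*a)
E
```

```text
start
[295.3 135.7] 26 yl -0.13 lx -0.0863 lz 0.1836 r 0.2029 theta 64.8
[295.3 135.7] 26 yl 0.138 lx -0.0759 lz 0.0011 r 0.0759 theta 0.9
[303.6 191.3] 70 yl -0.13 lx -0.0759 lz 0.0023 r 0.076 theta 1.7
[303.6 191.3] 70 yl 0.138 lx -0.0618 lz -0.2465 r 0.2541 theta -75.9
now
[336.1 119.2] 24 yl -0.13 lx 0.0111 lz 0.2183 r 0.2186 theta 92.9
[336.1 119.2] 24 yl 0.138 lx 0.0571 lz 0.0485 r 0.0749 theta 139.7
[351.9 172.5] 75 yl -0.13 lx 0.0552 lz 0.0513 r 0.0754 theta 137.1
[351.9 172.5] 75 yl 0.138 lx 0.1173 lz -0.1795 r 0.2144 theta -123.2
w
[322.6 290.8] 2955 yl -0.13 lx 0.0588 lz -0.333 r 0.3382 theta -100.0
[322.6 290.8] 2955 yl 0.138 lx 0.0568 lz 0.0598 r 0.0825 theta 133.5
```

Call:
servo_tool --pt "0 0 -0.004 0 0 0 -0.2" --pt "0 0 -0.004 0 0 0 -0.2" --pt "0 0 -0.004 5 0 0 -0.2" --pt "0 0 -0.004 10 0 0 -0.2" --pt "0 0 -0.004 13.5 0 0 -0.2" --pt "0 0 -0.004 13.5 0 0 -1" --pt "0 0 -0.004 13.5 0 0 -1" --pt "0 0 -0.004 13.5 0 0 -1"

```text
time_s: 31.5
eef_pos: [0.6369, 0.3263, 0.1418]
eef_rot: [0.513, 0.487, 0.512, -0.487]
wrist_force: [1.1, 1.4, -4.6]
opening: 0.14
```

Run:
```python
from h import *
st()
theta(*cam('side'))
a=cam('wrist'); cv2.imwrite('pics/w21.png',a[0])
```

```text
t 31.5 p [0.6369 0.3263 0.1418] F [ 1.1  1.4 -4.6] T [ 0.05 -0.13 -0.02] op 0.14 q [ 3.090e-01  5.640e-01  1.284e+00 -1.000e-03  1.293e+00  2.590e-01]
[[0.0012, 0.9987, 0.0501], [-0.0008, 0.0501, -0.9987], [-1.0, 0.0012, 0.0009]]
[336. 119.] 25 yl -0.13 lx 0.011 lz 0.2191 r 0.2193 theta 92.9
[336. 119.] 25 yl 0.138 lx 0.057 lz 0.0495 r 0.0755 theta 139.0
[351.9 172.4] 75 yl -0.13 lx 0.0551 lz 0.052 r 0.0757 theta 136.7
[351.9 172.4] 75 yl 0.138 lx 0.1171 lz -0.1787 r 0.2136 theta -123.2
```

View pics/w21.png

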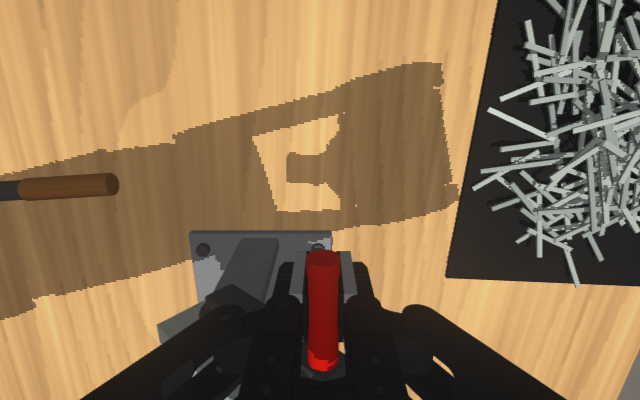

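Call:
servo_tool --pt "0 0 0 6 5 0 -1" --pt "0 0 0 12.5 9.4 0 -1" --pt "0 0 0 19.5 13.1 0 -1" --pt "0 0 0 26.7 16.1 0 -1" --pt "0 0 0 33 18.1 0 -1" --pt "0 0 0 40 19.4 0 -1" --pt "0 0 0 46 20 0 -1" --pt "0 0 0 50 20.1 0 -1"

```text
time_s: 32.6
eef_pos: [0.655, 0.3272, 0.0927]
eef_rot: [0.512, 0.486, 0.513, -0.489]
wrist_force: [-11.3, -3.7, 12.7]
opening: 0.144
```

Run:
```python
from h import *
st()
theta(*cam('side'))
```

```text
t 32.6 p [0.655  0.3272 0.0927] F [-11.3  -3.7  12.7] T [-0.55  2.24 -0.03] op 0.144 q [ 3.020e-01  6.530e-01  1.253e+00 -1.000e-03  1.240e+00  2.520e-01]
[[-0.0037, 0.9987, 0.0505], [-0.002, 0.0505, -0.9987], [-1.0, -0.0038, 0.0018]]
[341.6 130.8] 23 yl -0.13 lx 0.0248 lz 0.1851 r 0.1867 theta 97.6
[341.6 130.8] 23 yl 0.138 lx 0.0758 lz 0.0031 r 0.0759 theta 177.7
[357.8 184.2] 70 yl -0.13 lx 0.0733 lz 0.0075 r 0.0737 theta 174.2
[357.8 184.2] 70 yl 0.138 lx 0.1421 lz -0.2394 r 0.2784 theta -120.7
```

Call:
servo_tool --pt "0 0 0.004 2 0 0 -1" --pt "0 0 0.004 4 0 0 -1" --pt "0 0 0.004 6 0 0 -1" --pt "0 0 0.004 8 0 0 -1" --pt "0 0 0.004 9 0 0 -1" --pt "0 0 0.004 9 0 0 -1" --pt "0 0 0.004 9 0 0 -1" --pt "0 0 0.004 9 0 0 -1"

```text
time_s: 33.65
eef_pos: [0.6553, 0.3273, 0.0879]
eef_rot: [0.513, 0.487, 0.512, -0.487]
wrist_force: [-10.7, -4.5, 18.6]
opening: 0.143
```

Run:
```python
from h import *
st()
theta(*cam('side'))
```

```text
t 33.65 p [0.6553 0.3273 0.0879] F [-10.7  -4.5  18.6] T [-0.7   1.87 -0.09] op 0.143 q [ 0.303  0.656  1.258 -0.002  1.227  0.253]
[[0.0011, 0.9987, 0.0506], [-0.0019, 0.0506, -0.9987], [-1.0, 0.001, 0.0019]]
[341.5 131.3] 21 yl -0.13 lx 0.0246 lz 0.1837 r 0.1853 theta 97.6
[341.5 131.3] 21 yl 0.138 lx 0.0756 lz 0.0012 r 0.0756 theta 179.1
[357.7 185.4] 71 yl -0.13 lx 0.0734 lz 0.0031 r 0.0735 theta 177.6
[357.7 185.4] 71 yl 0.138 lx 0.1422 lz -0.2454 r 0.2836 theta -120.1
```

Call:
servo_tool --pt "0 0 0 2 0 0 -1" --pt "0 0 0 2 0 0 -1" --pt "0 0 0 0 -1 0 -0.5" --pt "0 0 0 0 -1 0 0.5" --pt "0 0 0 0 -1 0 1" --pt "0 0 0 0 -1 0 1" --pt "0 0 0 0 -1 0 1" --pt "0 0 0 0 -1 0 1"

```text
time_s: 34.7
eef_pos: [0.6543, 0.3272, 0.0878]
eef_rot: [0.513, 0.487, 0.512, -0.487]
wrist_force: [-0.7, 0.1, 0.2]
opening: 0.999
```

Run:
```python
from h import *
st()
theta(*cam('side'))
a=cam('wrist'); cv2.imwrite('pics/w23.png',a[0])
```

```text
t 34.7 p [0.6543 0.3272 0.0878] F [-0.7  0.1  0.2] T [0.03 0.02 0.02] op 0.999 q [ 0.303  0.654  1.261 -0.002  1.226  0.253]
[[0.001, 0.9987, 0.0507], [-0.0019, 0.0507, -0.9987], [-1.0, 0.0009, 0.002]]
[341.  131.2] 24 yl -0.13 lx 0.0234 lz 0.1843 r 0.1857 theta 97.2
[341.  131.2] 24 yl 0.138 lx 0.0738 lz 0.002 r 0.0739 theta 178.4
[357.7 185.4] 71 yl -0.13 lx 0.0734 lz 0.0031 r 0.0735 theta 177.6
[357.7 185.4] 71 yl 0.138 lx 0.1422 lz -0.2454 r 0.2836 theta -120.1
```

View pics/w23.png

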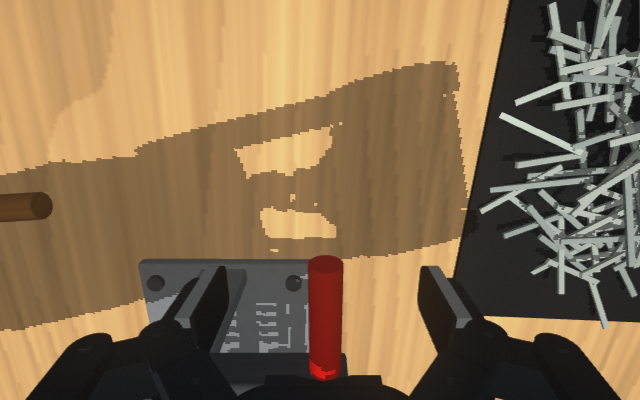

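Call:
servo_tool --pt "0 0 0 -20 0 0 1" --pt "0 0 0 -50 0 0 1" --pt "0 0 0 -90 0 0 1" --pt "0 0 0 -130 0 0 1" --pt "0 0 0 -170 0 30 1" --pt "0 0 0 -200 -30 75 1" --pt "0 0 0 -200 -60 120 1" --pt "0 0 0 -200 -60 140 1"

```text
time_s: 35.8
eef_pos: [0.6, 0.183, 0.2904]
eef_rot: [0.513, 0.488, 0.511, -0.487]
wrist_force: [0.3, 0.2, -0.1]
opening: 1.0
```

Run:
```python
from h import *
st()
a=cam('side');theta(*a); cv2.imwrite('pics/s24.png',cv2.resize(a[0][90:260,230:430],None,fx=3.5,fy=3.5))
a=cam('wrist'); cv2.imwrite('pics/w24.png',a[0]); np.savez('pics/w24',K=a[1],R=a[2],C=a[3])
theta(*a); rects(*a,[('red',(0,180,60),(4,255,255),.115,100)])
```

```text
t 35.8 p [0.6    0.183  0.2904] F [ 0.3  0.2 -0.1] T [-0.   -0.01 -0.05] op 1.0 q [ 0.108  0.253  1.401 -0.002  1.484  0.059]
[[0.0031, 0.9988, 0.0495], [-0.0019, 0.0495, -0.9988], [-1.0, 0.003, 0.002]]
[341.  130.9] 28 yl -0.13 lx 0.0233 lz 0.1852 r 0.1866 theta 97.2
[341.  130.9] 28 yl 0.138 lx 0.0737 lz 0.0032 r 0.0738 theta 177.5
[357.7 185.3] 75 yl -0.13 lx 0.0734 lz 0.0033 r 0.0735 theta 177.4
[357.7 185.3] 75 yl 0.138 lx 0.1422 lz -0.2451 r 0.2834 theta -120.1
[393.4  25.9] 817 yl -0.13 lx -0.266 lz 1.7665 r 1.7864 theta 81.4
[393.4  25.9] 817 yl 0.138 lx 0.0926 lz -0.0883 r 0.1279 theta -136.3
[377.3 287.1] 450 yl -0.13 lx 0.0742 lz 0.0055 r 0.0744 theta 175.7
[377.3 287.1] 450 yl 0.138 lx -0.0027 lz 0.4048 r 0.4048 theta 89.6
red [385   0  18  53 817] centroid [0.656  0.3139] rect c 656.1 313.5 wh 13.3 39.7 ang 2.7
red [371 268  14  40 450] centroid [0.6684 0.0552] rect c 668.4 54.3 wh 12.6 50.3 ang 2.82
```

View pics/s24.png

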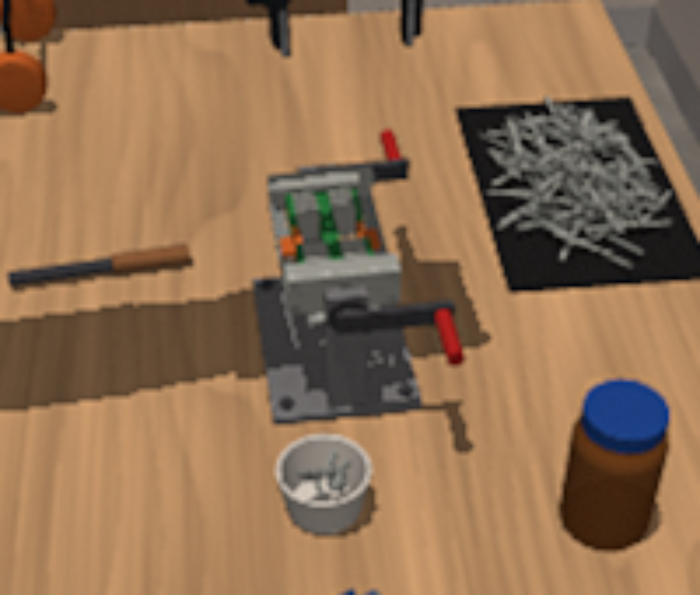

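View pics/w24.png

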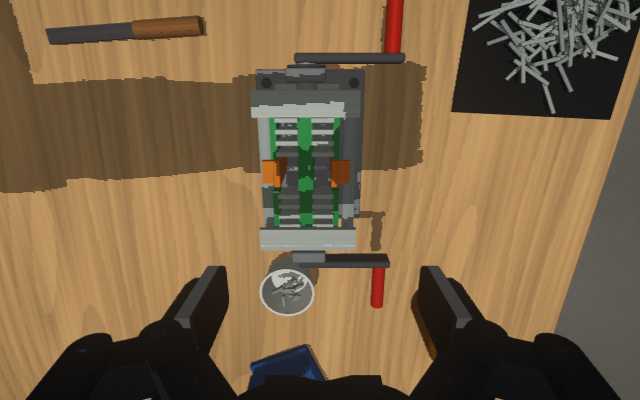

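Run:
```python
from h import *
a=cam('side'); b=cv2.imread('pics/side0.png')
cv2.imwrite('pics/d.png',np.hstack([a[0][110:380,190:450],b[110:380,190:450]]))
d=cv2.absdiff(a[0],b).max(2)
for nm,(x0,x1,y0,y1) in dict(jar=(385,425,195,250),dish=(305,340,212,245),carton=(212,272,284,365),file=(230,288,156,174)).items(): print(nm,(d[y0:y1,x0:x1]>60).mean())
st()
```

```text
jar 0.0
dish 0.022510822510822513
carton 0.022016460905349793
file 0.0
t 35.95 p [0.6021 0.1843 0.2892] F [-0.1  1.  -0.4] T [ 0.02  0.01 -0.09] op 1.002 q [ 0.11   0.259  1.396 -0.002  1.483  0.061]
[[0.003, 0.9988, 0.049], [-0.0012, 0.049, -0.9988], [-1.0, 0.0029, 0.0014]]
```

View pics/d.png

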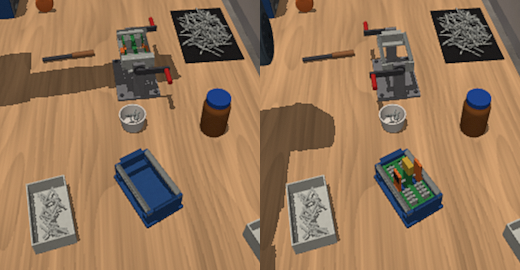

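All in place; handing in.

```bash
python3 -c "
from bench import ctrl
print(ctrl.hand_in())"
```

```text
the job is handed in; nothing more can be done
None
```

The cassette now hangs upside down in the turned-over cradle. I handed the job in at about 36 s of the 72 s, and no verdict is reported.

- **Seating:** I pinched the cassette out of the dock, lowered it into the level cradle and let go. The wrist view then showed both tabs fully sprung out, about 59 mm over their outer faces.
- **Tug:** I pulled the handle straight up by about 10 mm, with 15 to 16 N at the wrist. The first 2 s carried a sideways load of up to about 4 N, which I trimmed out to 0.2 N. The pull therefore lasted about 3 s instead of half a second, and both tabs held. I then lowered the handle, let go and backed away.
- **Turnover:** I turned the cradle by the +y crank pin. The pin crept towards the fingertips along the way, so I re-gripped it once at about 137°.

**Last checks:**
- **Cradle angle:** the side camera read 177.5°. The same reading was 1 to 2° off at the start, so I put the cradle at about 179°, against the 174.2° required. A wrist-camera reading of one pin gave 175.7°. At the end, pushing the pin down with 18.6 N left it at its level position, so I took it to be at the stop.
- **Cassette:** it looked properly held in the cradle. I did not measure its distance from the seat after the turnover.
- **Bystanders and arm:** the jar, dish, file and carton looked unmoved in the side view. The arm was clear of everything, with only sensor noise on the wrist force.

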